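# Gel tray: set the comb, then hold the casting gate shut against the gasket

### The arm

A 6-joint arm with a two-finger parallel gripper is mounted at the origin on the work surface. World frame = base frame: x ahead of the robot, y to its left, z up, the work surface at z = 0. Lengths are in mm, angles in degrees, forces in N, time in s.
With the tool pointing down it reaches from about 300 to 850 mm from the base axis. Payload 4.2 kg.
Tool frame: the origin (TCP) lies midway between the tips of the shut fingers; the grasp point (between the pads) lies env.grip_depth behind it (env.grip_depth is the distance from the TCP to the grasp point, in mm); z points along the fingers, y is the direction in which the jaws open and shut (so a half turn about z gives the same grasp; the last joint's range is limited). The gripper opens to 91 mm and grips with 3 to 60 N. Pads are 32 mm wide; open, the fingers measure 118 mm over their backs; the gripper's body (76 mm by 178 mm) begins 60 mm behind the grasp point.
Start: joints at [62.853, 18.312, 89.639, -0, 72.044, -1.146], TCP at [252.075, 516.818, 213.976] pointing down, gripper open.
Joint ranges: [-177.97, 177.97], [-48.28, 115.42], [12.27, 149.76], [-77.06, 257.06], [2.81, 150.46], [-146.56, 146.56]. Speed limits (degrees/s): [147.25, 147.25, 180, 180, 180, 180].

### API

Orientations are given as [roll, pitch, yaw] about the fixed x, y, z axes, in that order (R = Rz(yaw) Ry(pitch) Rx(roll)).
In Python, from workcell import env, cams, spotter gives the robot as it stands.
- The arm moves only by the tool apply_moves, never from a script. Its argument "plan" is a list of rows, each an object with "jaw": the closure, from 0 (fully open) to 1 (shut); "delta_pos": the shift along the tool's x, y, z in mm, a list of three; "spin": the turn about the tool's z in rad. In form: [{"jaw": jaw, "delta_pos": [dx, dy, dz], "spin": spin}, ...]. A call has exactly 8 rows; each row is the pose to reach, as a shift and turn from the pose measured when the call began, along the tool's axes at that moment; what a row does not reach only later rows make up. A row lasts 1/8 s, in which the tool goes at most 62.5 mm and 10.7 degrees, less where a joint would pass 70% of its speed; a pose out of reach is approached as far as the arm can. A call with a gripper value outside its range is refused whole. The fingers move at their own pace and stop on an object; "squeeze" is the grip in N (left out, the last holds). Time passes only in rows, so rows that repeat a pose let the fingers close, or fill a call up. It gives the time, the measured TCP pose, the force and the opening at its end, in the units of the state.
- env.state(): the state, without advancing time (a new reading comes with each control period).
- cams.grab_frame(name): name is "side" or "top" or "wrist"; returns the picture (384x512x3 uint8, red, green, blue); there is no depth.
- cams.calibration(name): a dict with "camera_matrix" (3x3 intrinsics, pixels), "rvec" (rotation vector, rad) and "tvec" (3), from world to camera coordinates, as OpenCV has them. Camera axes: x right, y down, z forward; pixel columns grow to the right and rows downward; lengths in mm; the calibration is good to about 2 mm. A picture is of the moment at which its call begins: read the wrist's pose just before it. calibration takes no time and is no camera call; for the wrist camera it gives the pose at the moment of the call.
- env.job_done(): hands the job in, once; it reports no verdict.
Trained networks look in the newest picture that a camera, given by its name, has taken for a name from the list of things; names that differ only in an ending like _2 or _b are one class to them, and where a whole thing is asked for, a point or a joint stands for the part that bears it (a point fixed in the world has none). Each returns a list of dicts, best first, with "confidence" (0 to 1); they miss things now and then, are a little off and sometimes report something else, mostly with a low value. They report only what shows in the picture. A call takes as long as a camera call. They do not tell look-alikes from the thing itself.
- spotter.masks_of(camera, target): "region" (384x512 bool, what is visible of it) and "extent" ([left, top, right, bottom] in pixels, round what is visible of it).
The state is a dict: "time_s": time; "qpos": joint angles; "qvel": joint speeds; "effort": joint torques, N m; "ee_pos": TCP position; "ee_rot": TCP orientation; "force": force on the tool from outside, world axes, zero at the start; "torque": the same for the moment, N m; "gripper_width": finger opening in mm.
Only numpy, scipy, OpenCV 4.12 (cv2) and the standard library are available. Lean on these libraries where they do the work, as an engineer would, in place of code of your own. Each camera call takes 0.05 s, during which the arm holds its last target.

### The job

Get the gel caster ready for pouring: take the blue comb from the comb stand and lay it, without dropping it, across the clear tray, its bar fully down in the pair of slots nearest the black gasket of the fixed end wall, and let go of it. Then be my third hand: push the red sliding gate up against the tray so that the tray's far end is pressed on the gasket with a steady force of about 10 newtons (never over 20) and finish while still holding that push, so that I can tighten the gate's thumbscrews. Leave the orange comb and everything else on the bench where it is.

Things in the scene. Friction and masses are not known exactly. Their poses are not given: they have to be found in the camera images.
- comb_grip (a point): Blue comb, upright, teeth down, its bar in a slot pair of the stand. Point: middle of its upright handle, to grip: 10 mm thick (x), 60 long (y), from 21 mm below the point to 13 above. Under the handle a bar 10 thick, 104 long (y), 16 high, underside 37 mm below the point; below it teeth 3 thick, 64 wide (y), ending 50 mm below the point. z up. 45 g. Same either way round.
- other_comb_grip (a point): Orange comb with finer teeth, same size and same kind of point; it stands in the other slot pair of the comb stand, 72 mm from the blue one, and stays there.
- comb_stand: Fixed stand for the combs: grey base 125 x 110 x 8 mm with two clear slotted cheeks 40 mm high along its x. Origin at the centre of its underside; x across the combs, y along them. Slot pairs at x = -36 and +36 mm, 10 mm deep.
- caster: Fixed gel caster: white base plate 280 x 140 mm, top 20 mm above the bench. Origin: centre of its underside, on the bench; x runs level from the gate's end to the fixed end wall, y across. Rails 8 mm high, inner faces at y = +-44 mm, guide the tray. White end wall at x = 89 to 103 mm, 30 mm above the base, black gasket in front of it. Behind the gate the base is free to x = -140 mm.
- tray: Clear gel tray, loose on the caster's base between the rails, 6 to 20 mm short of the gasket. 110 mm long (x, as the caster's x), 84 wide (y), floor 5, side walls 5 thick and 30 high, ends open. Origin: centre of its underside. Slots in the walls 13 mm wide (mouth 19), floors 20 mm above the underside, at x = +25 (the pair to use, nearest the gasket) and x = -20 mm. About 0.2 kg.
- slot (a point): Middle, between the two walls, of the tray's slot pair to use, at the height of the slot floors; axes as the tray's. With the comb fully down the underside of its bar is at this height: its grip point stands 37 mm above this point, its teeth 2 mm clear of the tray's floor.
- gate (a joint): Travel of the red gate along the caster's x towards the gasket, in m: 0 to 0.070, starts at 0 to 0.015. Its inner face is at caster x = -70 mm + this value. It slides with about 1 N of drag, meets the tray's near end and pushes the tray on to the gasket; the drag of gate and tray together, 2 to 4 N, does not reach the gasket.
- gate_push (a point): Middle of the red gate's outer face (away from the tray), the place to push, 38 mm above the bench; axes as the caster's, push along +x. The gate is an upright plate 86 mm wide, 14 thick, from the base plate up to 54 mm above the bench; 60 mm to either side of the middle a low lug carries a black thumbscrew 18 mm in diameter, up to 56 mm above the bench.
- gasket (a joint): How far the soft black gasket (100 mm wide, 27 mm high) of the fixed end wall is squeezed, in m: 0 when free, its face then at caster x = 75 mm; it yields 1 mm for each 2 N pressed on it (10 N at 0.005) and bottoms at 0.0105.
- green_tips: Box of pipette tips, bright green, 85 x 120 x 54 mm; stays where it is. Origin at the centre of its underside.
- pink_tips: Box of pipette tips, pink top, 85 x 120 x 54 mm; stays where it is. Origin at the centre of its underside.
- well_plate: White 96-well plate, 127 x 85 x 14 mm, lying flat; stays where it is. Origin at the centre of its underside.
- spray_bottle: Yellow spray bottle with white trigger head, 104 mm across, 185 mm tall; stays where it is. Origin at the centre of its underside.
- waste_jar: Beige jar with lid, 110 mm across, 128 mm tall; stays where it is. Origin at the centre of its underside.
- buffer_bottle: Clear bottle with blue cap, 68 mm across, 150 mm tall; stays where it is. Origin at the centre of its underside.
Not all that is in view belongs to the job. What is shaped like the part that bears comb_grip but pink or yellow is not meant.

How it is judged:
By the outcome, as a careful person would: the job done as asked, in the order asked, and still so for the second after the job is handed in, while the arm keeps its last pose, push and grip.
It also fails if it takes over 64 s, if anything falls off the work surface, if the arm or the gripper's body presses on something with over 40 N, if the wrist force passes 120 N, or if a joint passes its speed limit or range.

## Working session

There is one attempt and no reset: what is moved stays moved. The work goes in short steps, Python scripts to look and compute and a tool call to move; the robot and the scene stay as the last step left them, time stands still between calls to the robot, and variables do not carry over. Pictures are saved under pics/ and viewed, and the job is handed in when it is done.

Besides the shell and the picture viewer there is one more tool, called after "Request:" as a command line: name --argument value ..., lists and objects as JSON in quotes. apply_moves: Moves the arm, as the interface text tells. Its arguments: {"type":"object","properties":{"plan":{"type":"array"},"squeeze":{"type":"number"}},"required":["plan"]}

```bash
ls; mkdir -p pics; python3 - <<'E'
from workcell import env,cams,spotter
import cv2,numpy as np
print(env.state(), env.grip_depth)
for n in ["side","top","wrist"]:
    im=cams.grab_frame(n); cv2.imwrite(f"pics/{n}0.png",cv2.cvtColor(im,cv2.COLOR_RGB2BGR))
    c=cams.calibration(n); print(n,c)
    for t in (["comb_grip","comb_stand","tray","gate","caster"] if n!="wrist" else []):
        print(n,t,[(d["confidence"],d["extent"]) for d in spotter.masks_of(n,t)])
E
```

```text
pics
{'time_s': 0.0, 'qpos': array([ 6.28527419e+01,  1.83498557e+01,  8.97071463e+01,  8.61974197e-04,
        7.20414391e+01, -1.14626182e+00]), 'qvel': array([-0.05469706,  0.03423779,  0.03890599, -0.00557084, -0.0612618 ,
       -0.00081537]), 'effort': array([-4.51095202e-04, -4.12480116e+01, -2.31975496e+01,  7.29323085e-02,
        4.56687680e-02, -1.24244866e-04]), 'ee_pos': array([251.84195077, 516.35737365, 213.13314401]), 'ee_rot': array([-1.79901595e+02, -2.78864124e-03,  1.53998735e+02]), 'force': array([ 0.53995859, -0.09293831, -0.74169757]), 'torque': array([-0.02547404, -0.01410205, -0.04148768]), 'gripper_width': 91.54588366486364} 18.8
side {'camera_matrix': array([[382.95589829,   0.        , 246.26728935],
       [  0.        , 382.95589829, 191.9864889 ],
       [  0.        ,   0.        ,   1.        ]]), 'rvec': array([ 0.02465683, -2.9430803 ,  1.03443857]), 'tvec': array([ 576.82358841,   50.04688883, 1103.07451152])}
side comb_grip [(0.72, [219.9, 238.4, 227.6, 278.5]), (0.62, [223.0, 202.8, 252.4, 228.3]), (0.57, [281.3, 272.6, 322.4, 287.7])]
side comb_
[... 450 characters left out ...]
c': array([ 2.18605671, -2.16699315,  0.09324023]), 'tvec': array([ -11.70105772,  574.0942062 , 1284.96420237])}
top comb_grip [(0.56, [182.4, 178.1, 208.9, 182.1])]
top comb_stand [(0.82, [182.8, 175.8, 212.4, 208.7]), (0.47, [292.9, 183.9, 320.1, 217.3])]
top tray [(0.56, [295.2, 182.7, 322.9, 216.9])]
top gate [(0.67, [282.9, 214.6, 323.7, 229.6])]
top caster [(0.73, [98.4, 200.9, 142.2, 228.7])]
wrist {'camera_matrix': array([[327.40081623,   0.        , 255.8533732 ],
       [  0.        , 327.40081623, 188.77035491],
       [  0.        ,   0.        ,   1.        ]]), 'rvec': array([-2.48104735, -1.54891465, -0.19492144]), 'tvec': array([-576.19319031,  -27.63622419,  388.08784361])}
```

```bash
python3 - <<'E'
import cv2
for n in ["side","top","wrist"]:
    im=cv2.imread(f"pics/{n}0.png"); cv2.imwrite(f"pics/{n}0b.png",cv2.resize(im,(768,576),interpolation=cv2.INTER_CUBIC))
E
```

```text
(no output)
```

View pics/side0b.png

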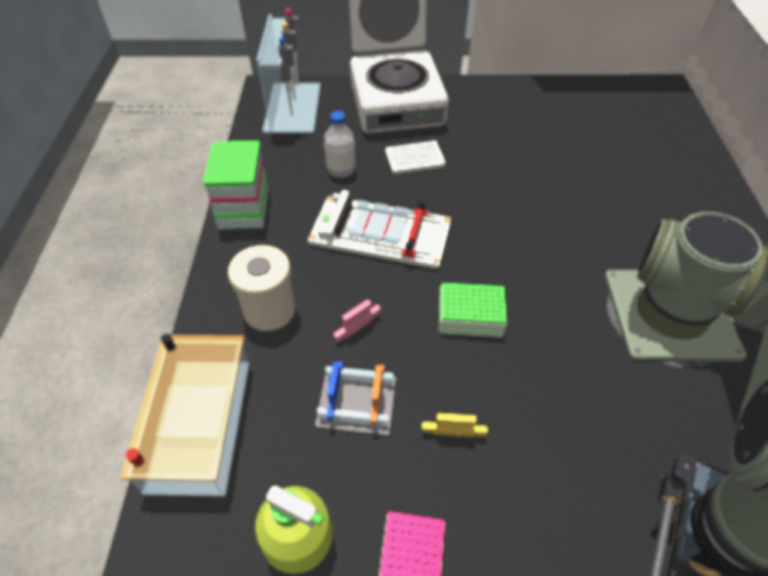

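View pics/top0b.png

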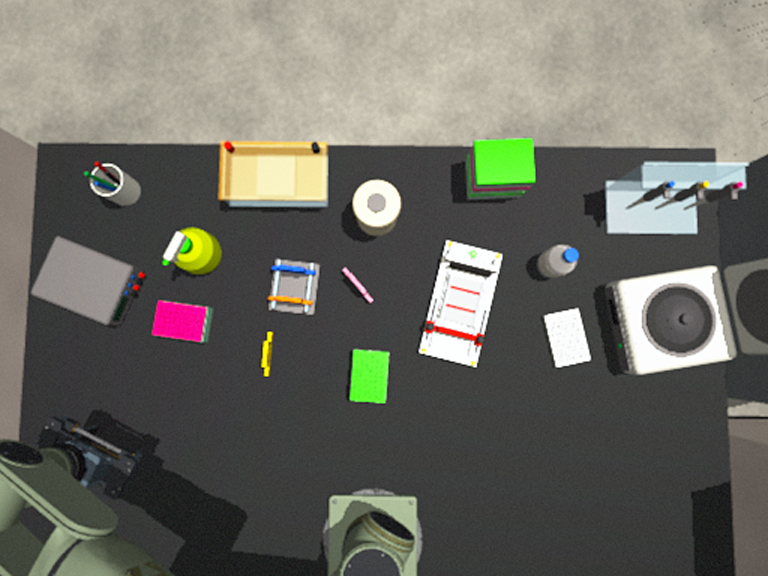

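View pics/wrist0b.png

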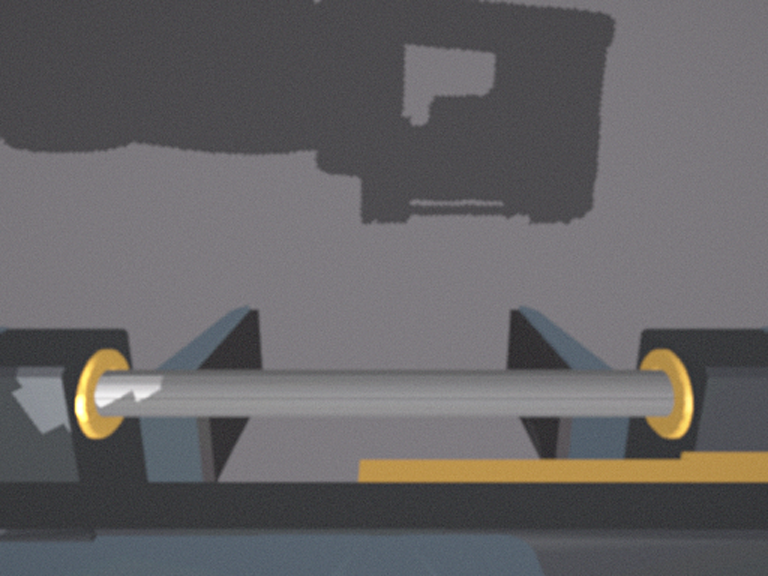

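The combs and look-alikes seen so far, in top 768x576 view pixels:
- Blue in the stand at (294,268). This is the one I want.
- Orange in the stand at (290,299).
- Loose pink at (357,285).
- Loose yellow at (267,354).

Next I get coarse positions so the wrist camera can go in closer.

```bash
cat > h.py <<'E'
from workcell import env,cams,spotter
import cv2,numpy as np
from scipy.spatial.transform import Rotation as Ro
def cam(n):
    c=cams.calibration(n); R=cv2.Rodrigues(c["rvec"])[0]; return c["camera_matrix"],R,np.array(c["tvec"]).ravel()
def plane(c,uv,z):
    K,R,t=c; C=-R.T@t
    uv=np.atleast_2d(uv).astype(float)
    d=np.c_[uv,np.ones(len(uv))]@np.linalg.inv(K).T@R
    return C+d*((z-C[2])/d[:,2])[:,None]
def proj(c,X):
    K,R,t=c; p=(np.atleast_2d(X)@R.T+t)@K.T; return p[:,:2]/p[:,2:]
def tri(cs,uvs):
    P=[c[0]@np.c_[c[1],c[2]] for c in cs]
    X=cv2.triangulatePoints(P[0],P[1],np.array(uvs[0],float).reshape(2,1),np.array(uvs[1],float).reshape(2,1)); return (X[:3]/X[3]).ravel()
def totool(target,spin_yaw=None):
    s=env.state(); R=Ro.from_euler('xyz',s["ee_rot"],degrees=True).as_matrix()
    return R.T@(np.array(target)-s["ee_pos"])
def save(n,name,crop=None,k=None):
    im=cams.grab_frame(n); o=cv2.cvtColor(im,cv2.COLOR_RGB2BGR); cv2.imwrite(f"pics/{name}_raw.png",o)
    if crop: x0,y0,x1,y1=crop; o=o[y0:y1,x0:x1]
    f=min(800/o.shape[1],600/o.shape[0]); cv2.imwrite(f"pics/{name}.png",cv2.resize(o,None,fx=f,fy=f,interpolation=cv2.INTER_CUBIC)); return im
E
python3 - <<'E'
from h import *
T=cam("top");S=cam("side")
for n,u,z in [("blue ends",[(273,266),(319,271)],85),("orange",[(268,297),(313,303)],85),("casterL/R far",[(447,241),(502,252)],20),("caster near",[(420,354),(474,366)],20),("gate",[(423,326),(482,341)],50),("spray",[(198,250)],120),("jar",[(376,205)],128),("green",[(370,377)],54),("yellow",[(267,354)],20),("bottle",[(570,256)],150)]:
    print(n,plane(T,np.array(u)/1.5,z).round(0))
E
python3 -c "
import cv2
for n,c in(('top',(170,140,350,260)),('side',(195,110,340,300))):
    o=cv2.imread(f'pics/{n}0.png')[c[1]:c[3],c[0]:c[2]];f=min(800/o.shape[1],600/o.shape[0]);cv2.imwrite(f'pics/{n}0c.png',cv2.resize(o,None,fx=f,fy=f,interpolation=2))"
```

```text
blue ends [[632. 232.  85.]
 [621. 126.  85.]]
orange [[560. 242.  85.]
 [547. 138.  85.]]
casterL/R far [[ 705. -176.   20.]
 [ 680. -310.   20.]]
caster near [[ 432. -111.   20.]
 [ 405. -240.   20.]]
gate [[ 498. -116.   50.]
 [ 464. -254.   50.]]
spray [[662. 394. 120.]]
jar [[766.  -4. 128.]]
green [[379.   7.  54.]]
yellow [[429. 254.  20.]]
bottle [[ 650. -428.  150.]]
```

View pics/top0c.png

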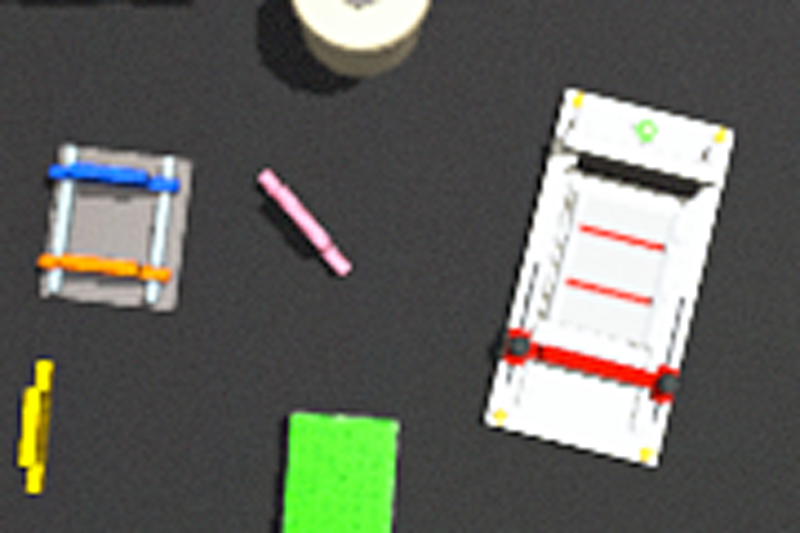

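View pics/side0c.png

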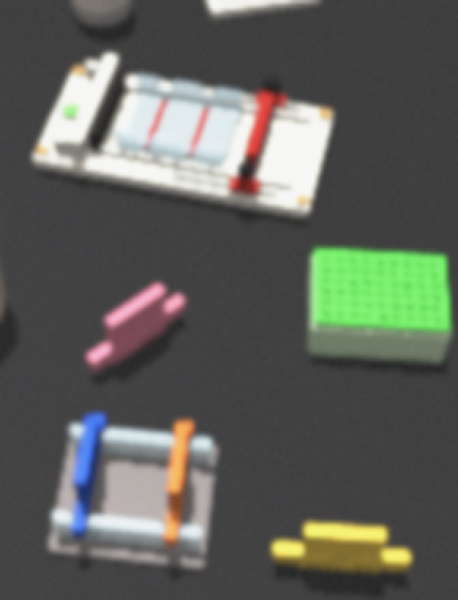

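```bash
python3 - <<'E'
from h import *
K,R,t=cam("wrist"); s=env.state(); Rt=Ro.from_euler('xyz',s["ee_rot"],degrees=True).as_matrix()
print("cam in tool",Rt.T@(-R.T@t-s["ee_pos"]), "\naxes",(Rt.T@R.T).round(3))
# view: camera look point at z=70 in tool frame
print(totool([627,179,230]),totool([570,200,230]))
print((1-0)*1)
E
```

```text
cam in tool [  68.36029598    0.85270581 -169.57425239] 
axes [[-0.001 -0.969 -0.246]
 [ 1.    -0.001  0.001]
 [-0.001 -0.246  0.969]]
[-485.06801115 -139.2201737   -16.03356456] [-424.63138361 -145.33687632  -16.03441417]
1
```

```bash
python3 - <<'E'
from h import *
print(totool([627,130,215]))
E
```

```text
[-506.55118608 -183.26079496   -1.03700249]
```

Request:
apply_moves --plan '[{"jaw": 0, "delta_pos": [-50, -18, 0], "spin": 0.16}, {"jaw": 0, "delta_pos": [-110, -40, 0], "spin": 0.32}, {"jaw": 0, "delta_pos": [-170, -61, 0], "spin": 0.48}, {"jaw": 0, "delta_pos": [-230, -83, 0], "spin": 0.64}, {"jaw": 0, "delta_pos": [-290, -105, 0], "spin": 0.8}, {"jaw": 0, "delta_pos": [-350, -127, 0], "spin": 0.96}, {"jaw": 0, "delta_pos": [-410, -148, 0], "spin": 1.12}, {"jaw": 0, "delta_pos": [-470, -170, 0], "spin": 1.22}]'

```text
time_s: 1.65
ee_pos: [595.0, 163.0, 214.1]
ee_rot: [180.0, -0.0, 83.9]
force: [0.3, 0.8, -0.2]
gripper_width: 91.3
```

Request:
apply_moves --plan '[{"jaw": 0, "delta_pos": [-25, 10, 0], "spin": 0}, {"jaw": 0, "delta_pos": [-45, 15, 0], "spin": 0}, {"jaw": 0, "delta_pos": [-45, 15, 0], "spin": 0}, {"jaw": 0, "delta_pos": [-45, 15, 0], "spin": 0}, {"jaw": 0, "delta_pos": [-45, 15, 0], "spin": 0}, {"jaw": 0, "delta_pos": [-45, 15, 0], "spin": 0}, {"jaw": 0, "delta_pos": [-45, 15, 0], "spin": 0}, {"jaw": 0, "delta_pos": [-45, 15, 0], "spin": 0}]'

```text
time_s: 2.65
ee_pos: [605.1, 116.9, 214.1]
ee_rot: [180.0, -0.0, 83.9]
force: [1.0, -0.8, 0.3]
gripper_width: 91.1
```

```bash
python3 - <<'E'
from h import *
s=env.state();print(s["ee_pos"],s["qvel"].round(2))
save("wrist","w1")
np.savez("w1.npz",*cam("wrist"))
for t in ["comb_grip","other_comb_grip","comb_stand"]:
    print(t,[(d["confidence"],d["extent"]) for d in spotter.masks_of("wrist",t)])
E
```

```text
[605.06054588 116.86332782 214.13053005] [-0.15 -0.07  0.03  0.02  0.08 -0.  ]
comb_grip [(0.73, [238.2, 197.5, 289.5, 246.2]), (0.64, [21.0, 48.2, 127.5, 68.7]), (0.56, [266.0, 37.5, 280.8, 146.6])]
other_comb_grip [(0.66, [188.8, 40.1, 210.2, 150.7])]
comb_stand [(0.82, [180.7, 43.6, 298.8, 148.5])]
```

View pics/w1.png

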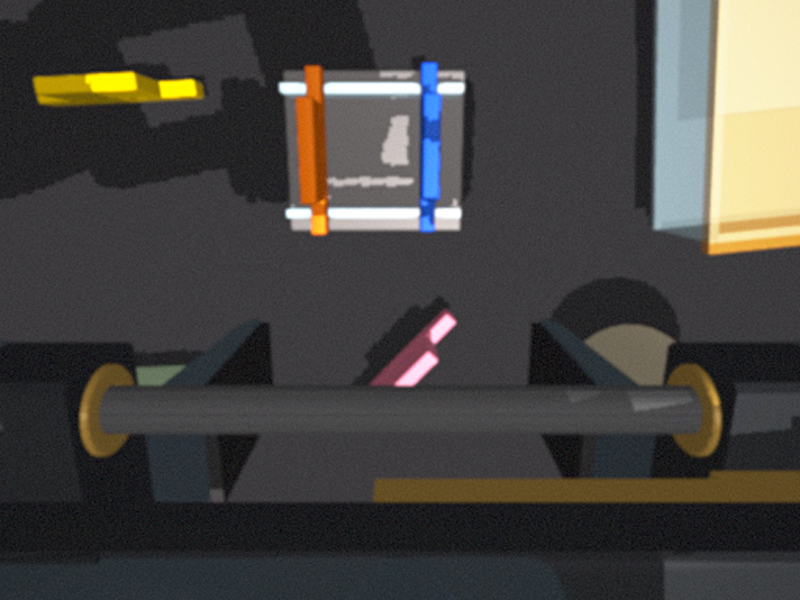

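```bash
python3 - <<'E'
import cv2
o=cv2.imread('pics/w1_raw.png')[30:160,165:315];cv2.imwrite('pics/w1c.png',cv2.resize(o,(750,650)[:2] if 0 else (690,598),interpolation=2))
E
python3 - <<'E'
from h import *
T=cam("top");S=cam("side");z=np.load("w1.npz");W=(z["arr_0"],z["arr_1"],z["arr_2"])
for zt in (60,65,70,75,80,85,90):
    p=plane(W,np.array([[428,62.5],[427,232]])/1.5625,zt); print(zt,p.round(1).tolist(),np.linalg.norm(p[0]-p[1]))
im=cv2.imread("pics/w1_raw.png");
def blue(im):
    h=cv2.cvtColor(im,cv2.COLOR_BGR2HSV); m=cv2.inRange(h,(105,130,70),(125,255,255)); return m
for n in("w1_raw","top0","side0"):
    m=blue(cv2.imread(f"pics/{n}.png")); k,l,st,c=cv2.connectedComponentsWithStats(m); print(n,[(st[i].tolist(),c[i].round(1).tolist()) for i in range(1,k) if st[i,4]>20])
E
```

```text
60 [[636.3, 242.3, 60.0], [626.4, 143.5, 60.0]] 99.27581482659504
65 [[636.0, 241.5, 65.0], [626.2, 144.2, 65.0]] 97.74244224613706
70 [[635.6, 240.6, 70.0], [626.0, 144.9, 70.0]] 96.20906966567907
75 [[635.3, 239.7, 75.0], [625.8, 145.5, 75.0]] 94.67569708522105
80 [[634.9, 238.8, 80.0], [625.6, 146.2, 80.0]] 93.14232450476307
85 [[634.5, 238.0, 85.0], [625.4, 146.8, 85.0]] 91.60895192430505
90 [[634.2, 237.1, 90.0], [625.2, 147.5, 90.0]] 90.07557934384708
w1_raw [([268, 39, 15, 110, 1274], [274.7, 92.0])]
top0 [([63, 121, 14, 6, 30], [69.0, 123.6]), ([376, 165, 10, 10, 77], [380.6, 169.6]), ([181, 176, 29, 7, 98], [194.8, 179.3])]
side0 [([220, 74, 10, 8, 67], [224.7, 77.3]), ([218, 241, 11, 39, 185], [222.2, 257.3])]
```

View pics/w1c.png

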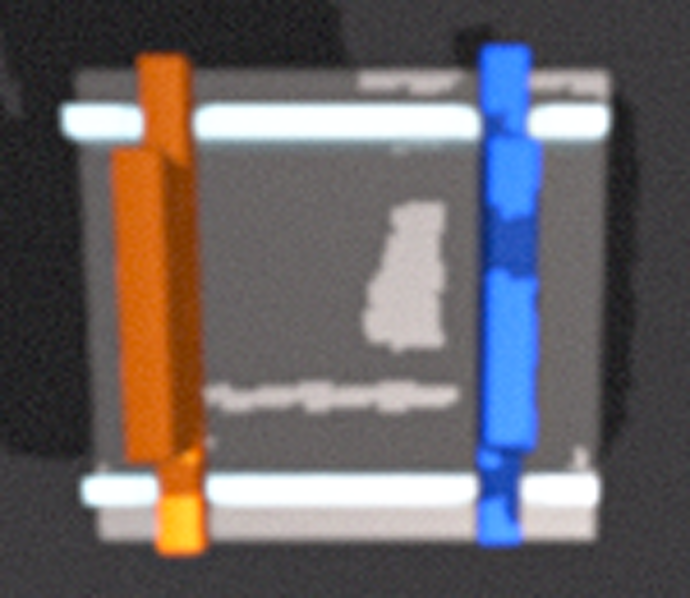

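```bash
python3 - <<'E'
from h import *
T=cam("top");S=cam("side");z=np.load("w1.npz");W=(z["arr_0"],z["arr_1"],z["arr_2"])
c=lambda u:np.array([165,30])+np.array(u)*1.0/4.6
for n,u,zz in (("handle",[c((512,137)),c((510,447))],80),("bar",[c((505,44)),c((498,545))],46),("oh",[c((135,148)),c((148,460))],80),("ob",[c((163,55)),c((181,554))],46)):
    p=plane(W,u,zz); d=p[0]-p[1]; print(n,p.round(1).tolist(),"mid",p.mean(0).round(1),np.linalg.norm(d).round(1),"yaw",np.degrees(np.arctan2(-d[0],d[1])).round(2))
g=np.array([629.5,192.5,67])
print("top",proj(T,g+[0,0,13]),"side",proj(S,g+[0,0,13]))
print("tri",tri([T,S],[(195.5,178.5),(223,254)]))
E
```

```text
handle [[635.5, 222.8, 80.0], [629.8, 165.3, 80.0]] mid [632.6 194.   80. ] 57.7 yaw -5.67
bar [[638.2, 245.1, 46.0], [626.9, 141.7, 46.0]] mid [632.5 193.4  46. ] 103.9 yaw -6.2
oh [[564.3, 228.5, 80.0], [557.9, 170.5, 80.0]] mid [561.1 199.5  80. ] 58.3 yaw -6.24
ob [[567.3, 250.6, 46.0], [555.9, 147.3, 46.0]] mid [561.6 199.   46. ] 103.8 yaw -6.29
top [[193.65538291 178.25442375]] side [[222.57295868 251.40704435]]
tri [630.48493986 189.03228962  61.32396217]
```

```bash
python3 - <<'E'
from h import *
T=cam("top");S=cam("side");z=np.load("w1.npz");W=(z["arr_0"],z["arr_1"],z["arr_2"])
e=np.array([[638.2,245.1,46],[626.9,141.7,46],[635.5,222.8,80],[629.8,165.3,80]])
print(proj(T,e),proj(S,e))
im=cv2.imread("pics/top0.png")
def draw(n,c,f):
    x0,y0,x1,y1=c; im=cv2.imread(f"pics/{n}.png")[y0:y1,x0:x1]; f=600/max(im.shape); im=cv2.resize(im,None,fx=f,fy=f,interpolation=2)
    for u in proj(cam(n[:-1]),e): cv2.circle(im,tuple(int(v) for v in ((u-[x0,y0])*f)),3,(0,255,0),1)
    return im
cv2.imwrite("pics/chk1.png",draw("top0",(170,165,230,215),0)); cv2.imwrite("pics/chk2.png",draw("side0",(195,230,275,300),0))
E
```

```text
[[180.43454687 176.99417364]
 [209.43984552 180.39817704]
 [184.94716366 176.46032183]
 [201.51312241 178.23620933]] [[218.57267456 277.41519822]
 [225.59570629 240.87377765]
 [219.30484787 262.46589015]
 [223.11760369 241.82579963]]
```

View pics/chk1.png

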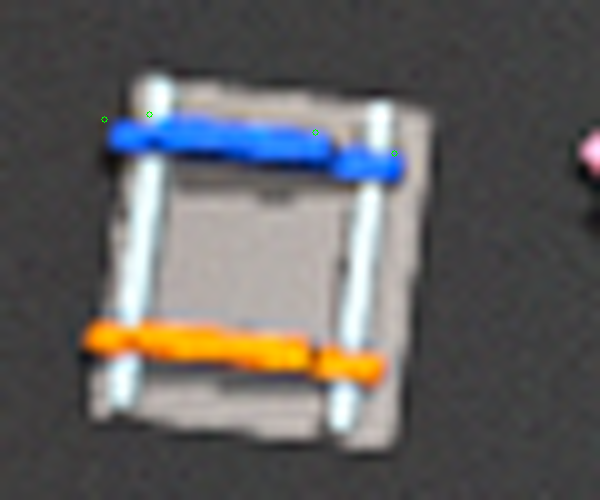

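View pics/chk2.png

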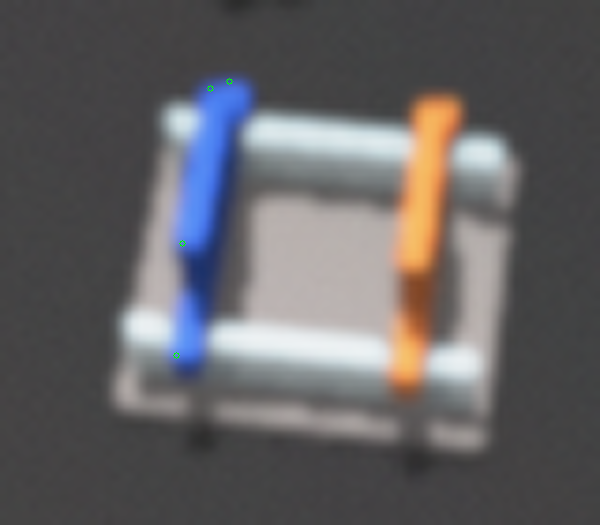

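```bash
python3 - <<'E'
from h import *
print(totool([631,192,115]))
E
```

```text
[77.64466193 17.6635861  99.17055188]
```

Request:
apply_moves --plan '[{"jaw": 0, "delta_pos": [40, 10, 40], "spin": 0}, {"jaw": 0, "delta_pos": [77, 17, 80], "spin": 0}, {"jaw": 0, "delta_pos": [77, 17, 99], "spin": 0}, {"jaw": 0, "delta_pos": [77, 17, 99], "spin": 0}, {"jaw": 0, "delta_pos": [77, 17, 99], "spin": 0}, {"jaw": 0, "delta_pos": [77, 17, 99], "spin": 0}, {"jaw": 0, "delta_pos": [77, 17, 99], "spin": 0}, {"jaw": 0, "delta_pos": [77, 17, 99], "spin": 0}]'

```text
time_s: 3.85
ee_pos: [630.5, 191.3, 115.8]
ee_rot: [179.9, -0.1, 83.9]
force: [0.4, 0.4, -0.2]
gripper_width: 91.0
```

```bash
python3 - <<'E'
from h import *
s=env.state();print(s["ee_pos"],s["ee_rot"])
save("wrist","w2")
W=cam("wrist");np.savez("w2.npz",*W)
R=Ro.from_euler('xyz',s["ee_rot"],degrees=True).as_matrix()
print("axis at z80/46",proj(W,[[*s["ee_pos"][:2],80],[*s["ee_pos"][:2],46]]))
E
```

```text
[630.45644278 191.28114725 115.75213903] [ 1.79922488e+02 -5.42843323e-02  8.38589659e+01]
axis at z80/46 [[254.41859263 214.8958957 ]
 [254.55311873 200.49875273]]
```

View pics/w2.png

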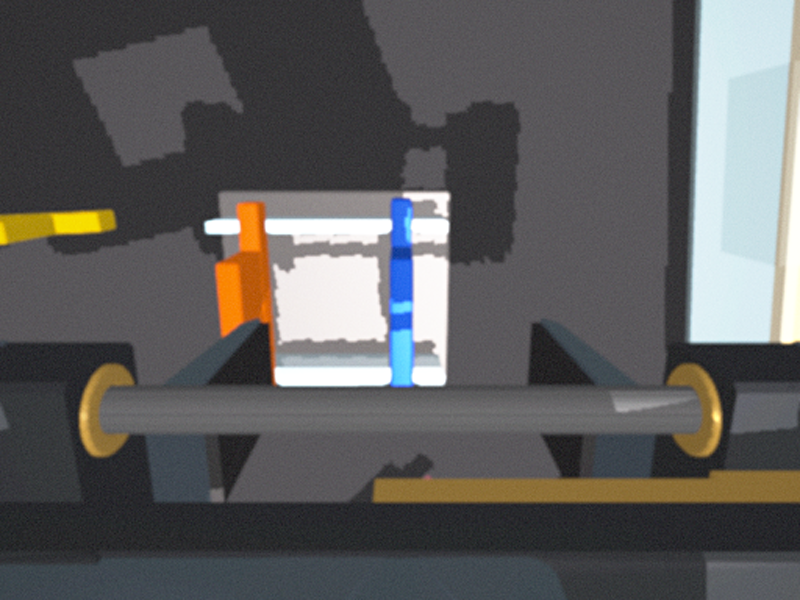

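Wrist view: the blue comb's bar is at x≈401, midway between the finger tips (270 and 532). Orange stays left, at x≈250. The grasp is centred, so I go down.

Request:
apply_moves --plan '[{"jaw": 0, "delta_pos": [1, 0, 30], "spin": 0}, {"jaw": 0, "delta_pos": [1, 0, 50], "spin": 0}, {"jaw": 0, "delta_pos": [1, 0, 66], "spin": 0}, {"jaw": 0, "delta_pos": [1, 0, 66], "spin": 0}, {"jaw": 0.5, "delta_pos": [1, 0, 66], "spin": 0}, {"jaw": 0.7, "delta_pos": [1, 0, 66], "spin": 0}, {"jaw": 0.7, "delta_pos": [1, 0, 66], "spin": 0}, {"jaw": 0.7, "delta_pos": [1, 0, 66], "spin": 0}]' --squeeze 15

```text
time_s: 4.9
ee_pos: [630.7, 192.4, 50.0]
ee_rot: [179.9, -0.1, 83.9]
force: [-0.2, 0.3, -0.2]
gripper_width: 53.7
```

```bash
python3 - <<'E'
from h import *
s=env.state();print(s["ee_pos"],s["ee_rot"],s["gripper_width"],s["force"])
save("wrist","w3")
save("side","s3",(190,220,290,295))
E
```

```text
[630.6861577  192.4094501   49.95243953] [ 1.79907579e+02 -6.06898644e-02  8.38644466e+01] 53.6647715987663 [-0.2249962   0.26193589 -0.24098993]
```

View pics/w3.png

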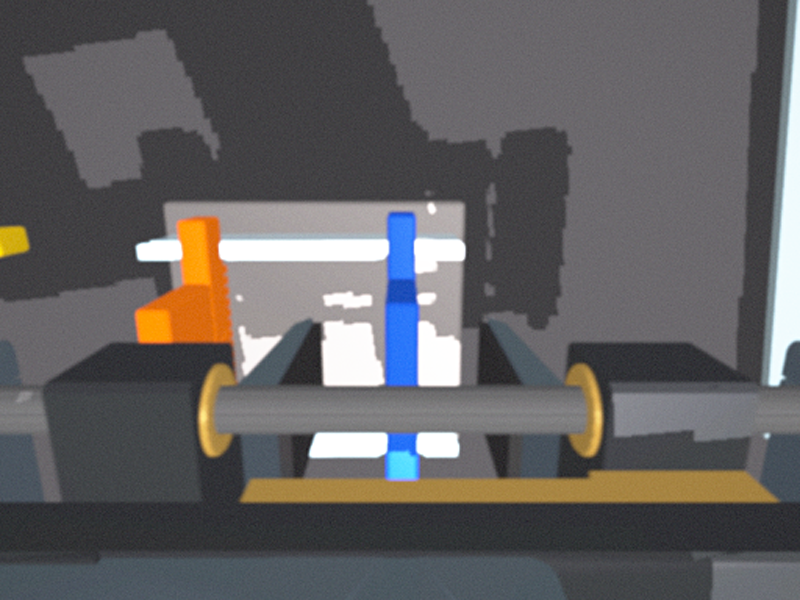

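View pics/s3.png

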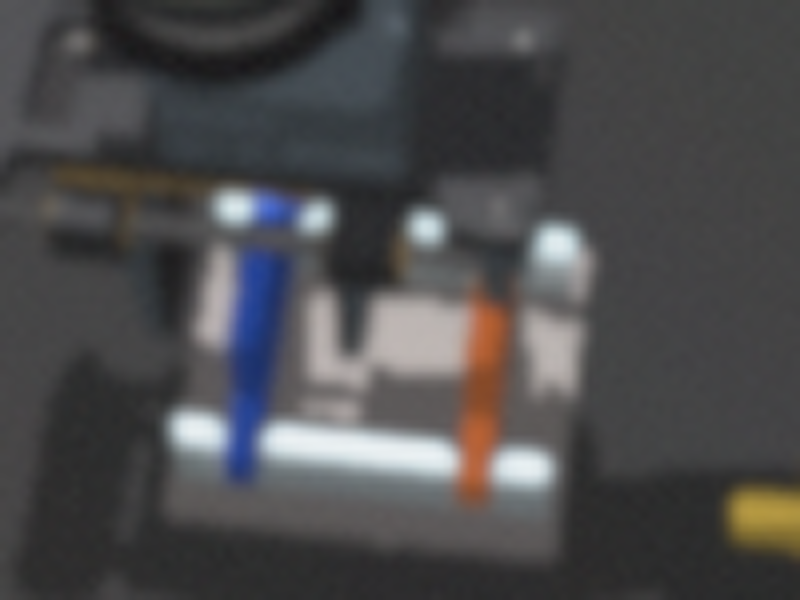

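The blue comb (x≈401) is centred between the fingers (318 and 483). I close the jaws.

Request:
apply_moves --plan '[{"jaw": 0.85, "delta_pos": [0, 0, 0], "spin": 0}, {"jaw": 1, "delta_pos": [0, 0, 0], "spin": 0}, {"jaw": 1, "delta_pos": [0, 0, 0], "spin": 0}, {"jaw": 1, "delta_pos": [0, 0, 0], "spin": 0}, {"jaw": 1, "delta_pos": [0, 0, 0], "spin": 0}, {"jaw": 1, "delta_pos": [0, 0, 0], "spin": 0}, {"jaw": 1, "delta_pos": [0, 0, 0], "spin": 0}, {"jaw": 1, "delta_pos": [0, 0, 0], "spin": 0}]' --squeeze 20

```text
time_s: 6.0
ee_pos: [630.6, 192.4, 49.7]
ee_rot: [179.9, -0.1, 83.9]
force: [0.3, -0.2, 0.4]
gripper_width: 10.2
```

Request:
apply_moves --plan '[{"jaw": 1, "delta_pos": [0, 0, -5], "spin": 0}, {"jaw": 1, "delta_pos": [0, 0, -15], "spin": 0}, {"jaw": 1, "delta_pos": [0, 0, -30], "spin": 0}, {"jaw": 1, "delta_pos": [0, 0, -60], "spin": 0}, {"jaw": 1, "delta_pos": [0, 0, -100], "spin": 0}, {"jaw": 1, "delta_pos": [0, 0, -140], "spin": 0}, {"jaw": 1, "delta_pos": [0, 0, -165], "spin": 0}, {"jaw": 1, "delta_pos": [0, 0, -165], "spin": 0}]'

```text
time_s: 7.0
ee_pos: [631.6, 192.6, 218.3]
ee_rot: [179.6, -0.2, 83.9]
force: [0.7, -1.1, -1.3]
gripper_width: 9.6
```

```bash
python3 - <<'E'
from h import *
s=env.state();print(s["ee_pos"],s["ee_rot"],s["gripper_width"],s["force"])
save("wrist","w4")
print([ (d["confidence"],d["extent"]) for d in spotter.masks_of("wrist","comb_grip")])
W=cam("wrist");np.savez("w4.npz",*W)
# yaw so that caster
print(totool([520,-170,215]))
E
```

```text
[631.60786343 192.60256862 218.27674486] [179.58097052  -0.19683388  83.86334019] 9.613841317567381 [ 0.65948145 -1.11324393 -1.29799621]
[(0.89, [17.2, 126.9, 115.6, 147.0]), (0.87, [243.4, 131.9, 268.1, 308.0])]
[-371.77128649  -70.53428934   -0.8862347 ]
```

View pics/w4.png

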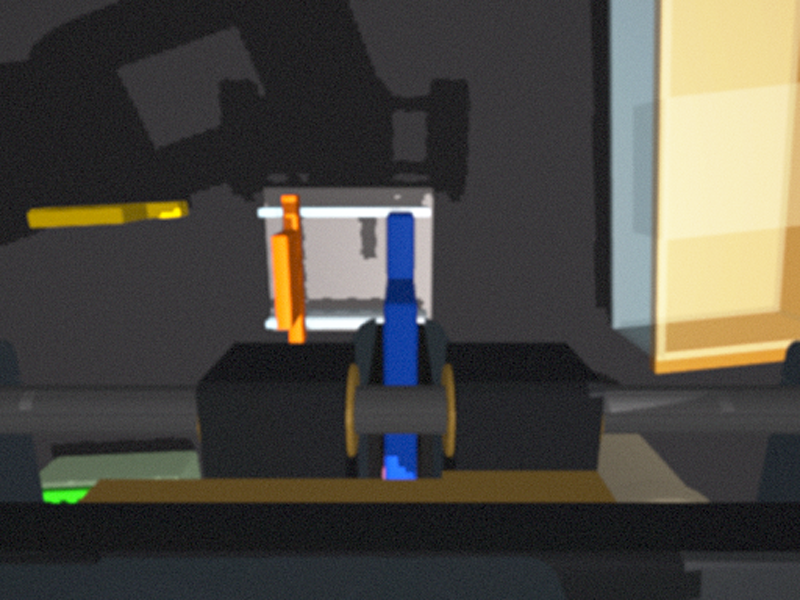

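```bash
python3 - <<'E'
from h import *
print(totool([536,-296,215]))
E
```

```text
[-495.33816982  -41.15365981   -0.9491129 ]
```

Request:
apply_moves --plan '[{"jaw": 1, "delta_pos": [-15, -1, 0], "spin": 0}, {"jaw": 1, "delta_pos": [-45, -4, 0], "spin": 0.02}, {"jaw": 1, "delta_pos": [-85, -7, 0], "spin": 0.04}, {"jaw": 1, "delta_pos": [-130, -11, 0], "spin": 0.06}, {"jaw": 1, "delta_pos": [-175, -15, 0], "spin": 0.08}, {"jaw": 1, "delta_pos": [-220, -19, 0], "spin": 0.1}, {"jaw": 1, "delta_pos": [-265, -22, 0], "spin": 0.12}, {"jaw": 1, "delta_pos": [-305, -25, 0], "spin": 0.127}]'

```text
time_s: 8.1
ee_pos: [570.7, -110.7, 212.9]
ee_rot: [-179.9, -0.0, 76.5]
force: [0.8, 0.5, -0.7]
gripper_width: 10.0
```

```bash
python3 - <<'E'
from h import *
s=env.state();print(s["ee_pos"],s["ee_rot"],s["gripper_width"]); print(totool([536,-296,215]))
E
```

```text
[ 570.73530629 -110.740679    212.9063485 ] [-1.79878907e+02 -7.57982752e-03  7.65197252e+01] 9.963761910507133
[-188.25235871    9.40305482   -2.13843376]
```

Request:
apply_moves --plan '[{"jaw": 1, "delta_pos": [-45, 3, -1], "spin": 0}, {"jaw": 1, "delta_pos": [-95, 6, -2], "spin": 0}, {"jaw": 1, "delta_pos": [-140, 8, -2], "spin": 0}, {"jaw": 1, "delta_pos": [-175, 9, -2], "spin": 0}, {"jaw": 1, "delta_pos": [-188, 9, -2], "spin": 0}, {"jaw": 1, "delta_pos": [-188, 9, -2], "spin": 0}, {"jaw": 1, "delta_pos": [-188, 9, -2], "spin": 0}, {"jaw": 1, "delta_pos": [-188, 9, -2], "spin": 0}]'

```text
time_s: 9.1
ee_pos: [536.0, -294.5, 214.9]
ee_rot: [-179.9, -0.0, 76.6]
force: [-0.8, -0.2, -0.6]
gripper_width: 9.6
```

```bash
python3 - <<'E'
from h import *
s=env.state();print(s["ee_pos"],s["ee_rot"],s["gripper_width"],s["qvel"].round(2))
save("wrist","w5")
W=cam("wrist");np.savez("w5.npz",*W,s["ee_pos"],s["ee_rot"])
for t in ("tray","gate","gasket"): print(t,[ (d["confidence"],d["extent"]) for d in spotter.masks_of("wrist",t)])
E
```

```text
[ 535.95483497 -294.4710542   214.89689797] [-1.79872949e+02 -2.33633387e-02  7.66103394e+01] 9.554912609336817 [-0.09  0.01 -0.2  -0.1  -0.1   0.06]
tray [(0.87, [209.2, 38.3, 320.0, 129.0])]
gate [(0.67, [165.3, 6.4, 200.6, 157.9])]
gasket [(0.73, [323.9, 30.8, 347.7, 135.9])]
```

View pics/w5.png

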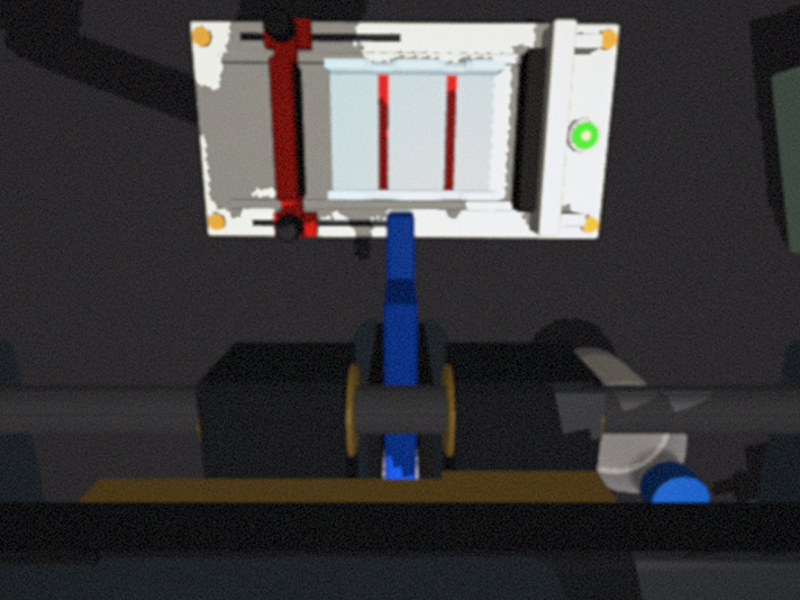

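```bash
python3 - <<'E'
import cv2
o=cv2.imread('pics/w5_raw.png')[5:160,115:400]
cv2.imwrite('pics/w5c.png',cv2.resize(o,None,fx=2.8,fy=2.8,interpolation=2))
cv2.imwrite('pics/w5d.png',cv2.resize(cv2.imread('pics/w5_raw.png')[30:140,200:360],None,fx=5,fy=5,interpolation=2))
E
```

```text
(no output)
```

View pics/w5c.png

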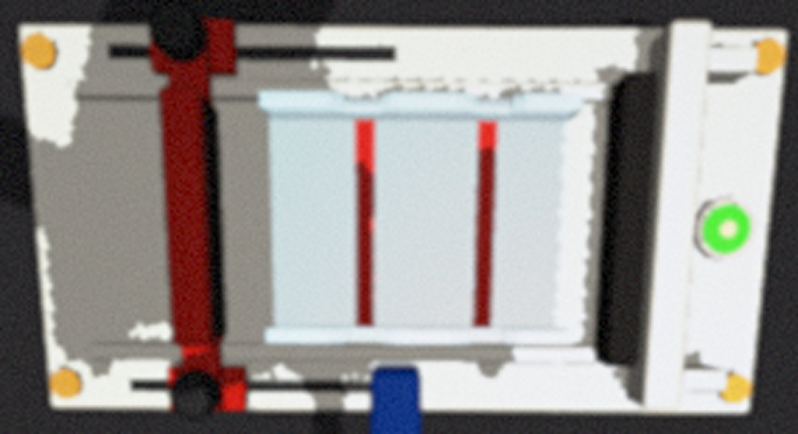

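View pics/w5d.png

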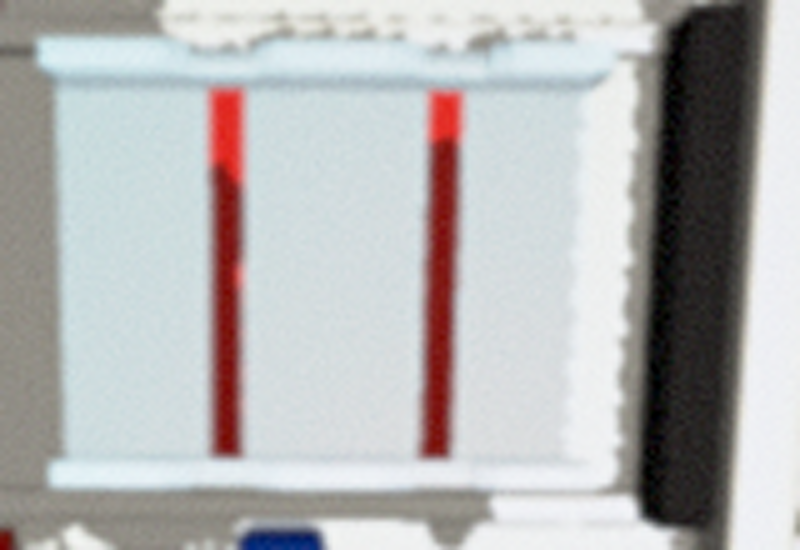

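```bash
cat > m5.py <<'E'
from h import *
z=np.load("w5.npz");W=(z["arr_0"],z["arr_1"],z["arr_2"]);P=z["arr_3"];Rt=Ro.from_euler('xyz',z["arr_4"],degrees=True).as_matrix()
d=lambda u:(np.array(u,float)+.5)/5-.5+[200,30]
c=lambda u:(np.array(u,float)+.5)/2.8-.5+[115,5]
f=lambda p:((p-P)@Rt)   # into tool frame
# comb held: far bar end top centre px
comb=np.array([[52,0,-4],[30,0,-32],[52,0,12]])  # tool coords z: bar top at tcp-? (z down)
print("comb proj",proj(W,comb@Rt.T+P)*1.5625)
for n,u,h in (("redR",[d((446,92)),d((436,455))],25),("redL",[d((227,92)),d((227,455))],25),("trayUp",[d((38,40)),d((612,42))],50),("trayLow",[d((50,487)),d((612,488))],50),("base",[c((20,25)),c((785,30)),c((750,410)),c((55,407))],20),("gasketfoot",[d((640,500)),d((660,50))],20)):
    p=plane(W,u,h); print(n,p.round(1).tolist(),"mid",p.mean(0).round(1),"tool",f(p).round(1).tolist(),"len",np.linalg.norm(p[1]-p[0]).round(1),"dir",np.degrees(np.arctan2(*(p[1]-p[0])[1::-1])).round(2))
E
python3 m5.py
```

```text
comb proj [[396.74996075 222.00617062]
 [396.36865197 311.71302417]
 [397.00148879 217.13926604]]
redR [[598.7, -178.8, 25.0], [581.5, -249.4, 25.0]] mid [ 590.1 -214.1   25. ] tool [[126.9, 34.7, 189.9], [54.3, 34.3, 189.8]] len 72.7 dir -103.72
redL [[555.2, -168.4, 25.0], [537.8, -239.0, 25.0]] mid [ 546.5 -203.7   25. ] tool [[127.0, -10.0, 190.0], [54.3, -10.7, 189.9]] len 72.7 dir -103.9
trayUp [[522.6, -155.3, 50.0], [627.9, -180.9, 50.0]] mid [ 575.2 -168.1   50. ] tool [[132.2, -44.9, 165.1], [131.7, 63.5, 164.8]] len 108.4 dir -13.64
trayLow [[502.7, -236.0, 50.0], [612.6, -262.5, 50.0]] mid [ 557.6 -249.2   50. ] tool [[49.1, -45.5, 165.0], [48.8, 67.5, 164.8]] len 113.1 dir -13.53
base [[441.7, -107.2, 20.0], [710.3, -173.1, 20.0], [678.7, -307.1, 20.0], [409.7, -241.7, 20.0]] mid [ 560.1 -207.3   20. ] tool [[160.3, -134.6, 195.3], [158.3, 141.9, 194.6], [20.7, 142.2, 194.6], [22.0, -134.6, 195.2]] len 276.6 dir -13.8
gasketfoot [[623.4, -269.6, 20.0], [643.9, -180.5, 20.0]] mid [ 633.7 -225.1   20. ] tool [[44.4, 79.8, 194.7], [135.7, 79.0, 194.8]] len 91.4 dir 77.06
```

Request:
apply_moves --plan '[{"jaw": 1, "delta_pos": [25, 9, 0], "spin": 0.006}, {"jaw": 1, "delta_pos": [60, 22, 10], "spin": 0.006}, {"jaw": 1, "delta_pos": [85, 31, 40], "spin": 0.006}, {"jaw": 1, "delta_pos": [90, 33, 75], "spin": 0.006}, {"jaw": 1, "delta_pos": [90, 33, 100], "spin": 0.006}, {"jaw": 1, "delta_pos": [90, 33, 100], "spin": 0.006}, {"jaw": 1, "delta_pos": [90, 33, 100], "spin": 0.006}, {"jaw": 1, "delta_pos": [90, 33, 100], "spin": 0.006}]'

```text
time_s: 10.3
ee_pos: [589.5, -215.6, 116.5]
ee_rot: [179.9, 0.0, 76.2]
force: [-0.8, -1.0, 0.0]
gripper_width: 9.9
```

```bash
python3 - <<'E'
from h import *
s=env.state();print(s["ee_pos"],s["ee_rot"],s["gripper_width"],s["force"])
save("wrist","w6",(130,60,380,248))
save("side","s6",(190,90,310,180))
W=cam("wrist");np.savez("w6.npz",*W,s["ee_pos"],s["ee_rot"])
E
```

```text
[ 589.54383214 -215.59394664  116.53409711] [1.79946268e+02 1.41111086e-02 7.62139997e+01] 9.87908266067327 [-0.82045972 -1.00035797  0.03623351]
```

View pics/w6.png

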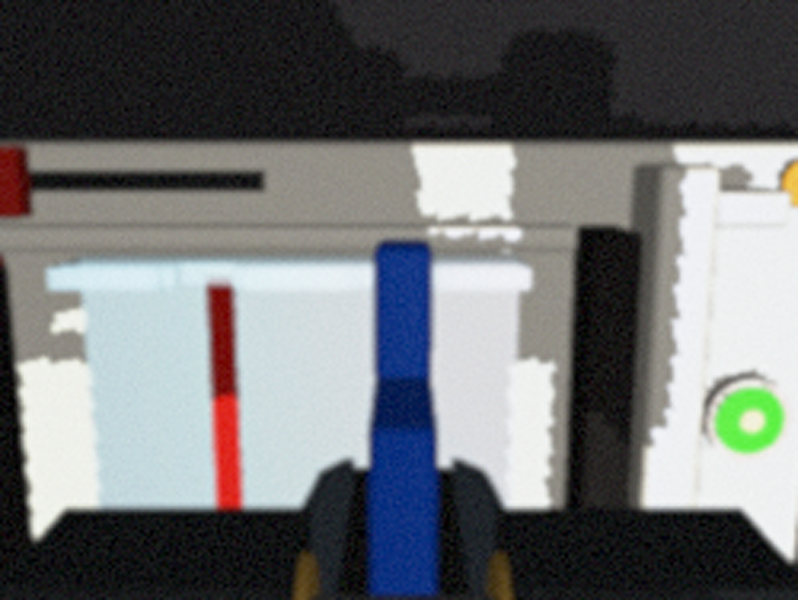

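View pics/s6.png

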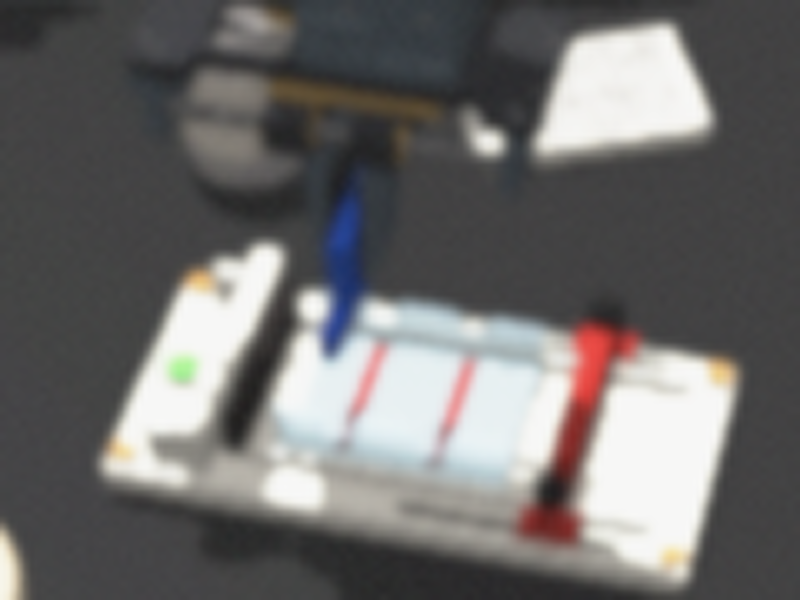

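```bash
python3 - <<'E'
from h import *
z=np.load("w6.npz");W=(z["arr_0"],z["arr_1"],z["arr_2"]);P=z["arr_3"];Rt=Ro.from_euler('xyz',z["arr_4"],degrees=True).as_matrix()
c=lambda u:(np.array(u,float)+.5)/3.2-.5+[130,60]
f=lambda p:((p-P)@Rt)
for n,u,h in (("red",[c((220,287)),c((228,505))],25),("wall",[c((47,265)),c((532,265))],50),("walllow",[c((47,290)),c((532,290))],50),("gask",[c((580,230)),c((568,505))],47)):
    print(n,f(plane(W,u,h)).round(1).tolist())
print(proj(W,np.array([[52,0,20],[52,0,4]])@Rt.T+P), c((404,243)))
E
python3 -c "
import cv2
o=cv2.imread('pics/w6_raw.png')[120:170,140:310];cv2.imwrite('pics/w6d.png',cv2.resize(o,None,fx=4.7,fy=4.7,interpolation=2))"
```

```text
red [[36.3, -45.3, 91.5], [-21.0, -45.7, 91.5]]
wall [[44.5, -79.4, 66.4], [44.4, 29.2, 66.6]]
walllow [[38.8, -79.9, 66.4], [38.8, 29.4, 66.6]]
gask [[51.9, 40.2, 69.6], [-13.4, 39.9, 69.6]]
[[254.87097022 137.93624179]
 [254.76142897 140.81871876]] [255.90625 135.59375]
```

View pics/w6d.png

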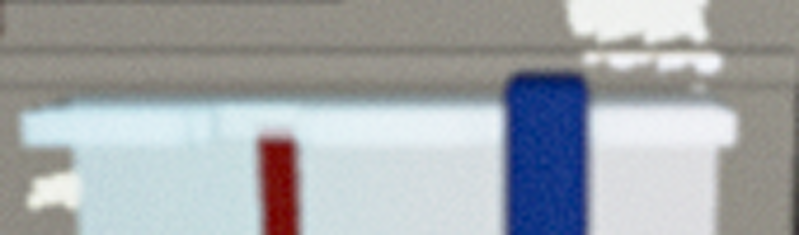

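Request:
apply_moves --plan '[{"jaw": 1, "delta_pos": [0, -1, 10], "spin": 0}, {"jaw": 1, "delta_pos": [0, -1, 22], "spin": 0}, {"jaw": 1, "delta_pos": [0, -1, 34], "spin": 0}, {"jaw": 1, "delta_pos": [0, -1, 41], "spin": 0}, {"jaw": 1, "delta_pos": [0, -1, 43], "spin": 0}, {"jaw": 1, "delta_pos": [0, -1, 43], "spin": 0}, {"jaw": 1, "delta_pos": [0, -1, 43], "spin": 0}, {"jaw": 1, "delta_pos": [0, -1, 43], "spin": 0}]'

```text
time_s: 11.4
ee_pos: [588.5, -215.4, 73.6]
ee_rot: [179.9, 0.0, 76.2]
force: [0.0, -0.0, -0.6]
gripper_width: 10.2
```

```bash
python3 - <<'E'
from h import *
s=env.state();print(s["ee_pos"],s["ee_rot"],s["gripper_width"],s["force"])
save("wrist","w7",(130,60,380,248))
save("side","s7",(190,90,310,180))
W=cam("wrist");np.savez("w7.npz",*W,s["ee_pos"],s["ee_rot"])
E
```

```text
[ 588.4921214  -215.35119537   73.56905816] [1.7994328e+02 1.3865756e-02 7.6213073e+01] 10.224162682470478 [ 0.00290643 -0.04061713 -0.56213159]
```

View pics/w7.png

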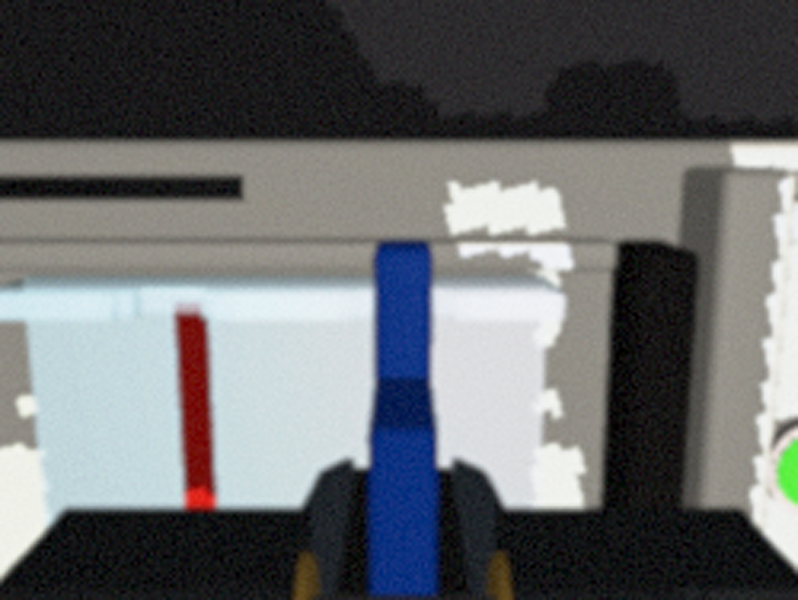

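View pics/s7.png

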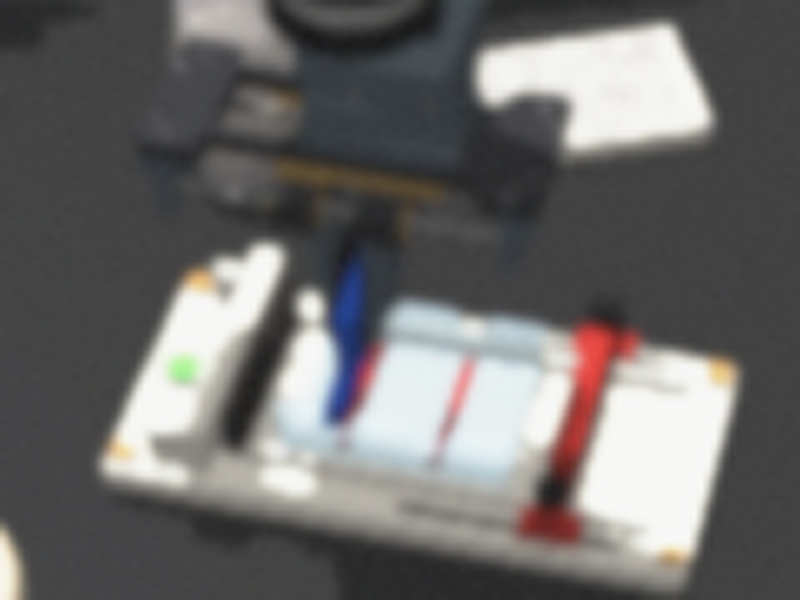

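Tray wall right end at u≈306, comb at u≈256. The comb is 30 mm from the tray end, which is where the slot should be. I lower it slowly.

Request:
apply_moves --plan '[{"jaw": 1, "delta_pos": [0, 0, 3], "spin": 0}, {"jaw": 1, "delta_pos": [0, 0, 5], "spin": 0}, {"jaw": 1, "delta_pos": [0, 0, 7], "spin": 0}, {"jaw": 1, "delta_pos": [0, 0, 9], "spin": 0}, {"jaw": 1, "delta_pos": [0, 0, 11], "spin": 0}, {"jaw": 1, "delta_pos": [0, 0, 12], "spin": 0}, {"jaw": 1, "delta_pos": [0, 0, 13], "spin": 0}, {"jaw": 1, "delta_pos": [0, 0, 13], "spin": 0}]'

```text
time_s: 12.5
ee_pos: [588.3, -215.3, 60.4]
ee_rot: [180.0, 0.0, 76.2]
force: [-0.4, 0.4, -1.0]
gripper_width: 9.9
```

Request:
apply_moves --plan '[{"jaw": 1, "delta_pos": [0, 0, 0.5], "spin": 0}, {"jaw": 1, "delta_pos": [0, 0, 0.5], "spin": 0}, {"jaw": 1, "delta_pos": [0, 0, 1], "spin": 0}, {"jaw": 1, "delta_pos": [0, 0, 1], "spin": 0}, {"jaw": 1, "delta_pos": [0, 0, 1.5], "spin": 0}, {"jaw": 1, "delta_pos": [0, 0, 1.5], "spin": 0}, {"jaw": 1, "delta_pos": [0, 0, 1.5], "spin": 0}, {"jaw": 1, "delta_pos": [0, 0, 1.5], "spin": 0}]'

```text
time_s: 13.5
ee_pos: [588.4, -215.3, 59.6]
ee_rot: [179.9, 0.0, 76.2]
force: [-1.9, -0.7, 5.2]
gripper_width: 9.6
```

```bash
python3 - <<'E'
from h import *
s=env.state();print(s["ee_pos"],s["ee_rot"],s["gripper_width"],s["force"],s["torque"])
save("wrist","w8",(130,60,380,248))
save("side","s8",(190,90,310,180))
E
```

```text
[ 588.423336   -215.33887022   59.60130262] [1.79937678e+02 1.54995644e-02 7.62140808e+01] 9.649850851988973 [-1.94000577 -0.65208446  5.17280433] [ 0.12898765  0.27304887 -0.04372049]
```

View pics/w8.png

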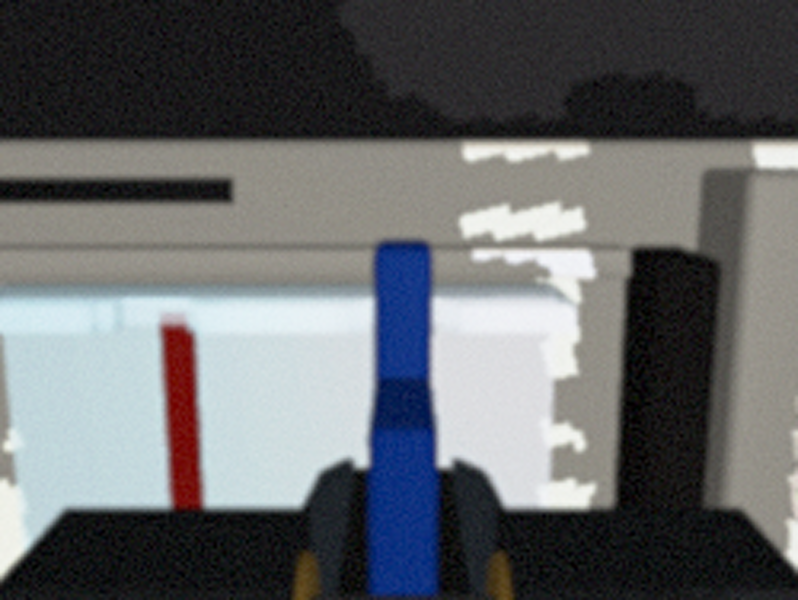

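View pics/s8.png

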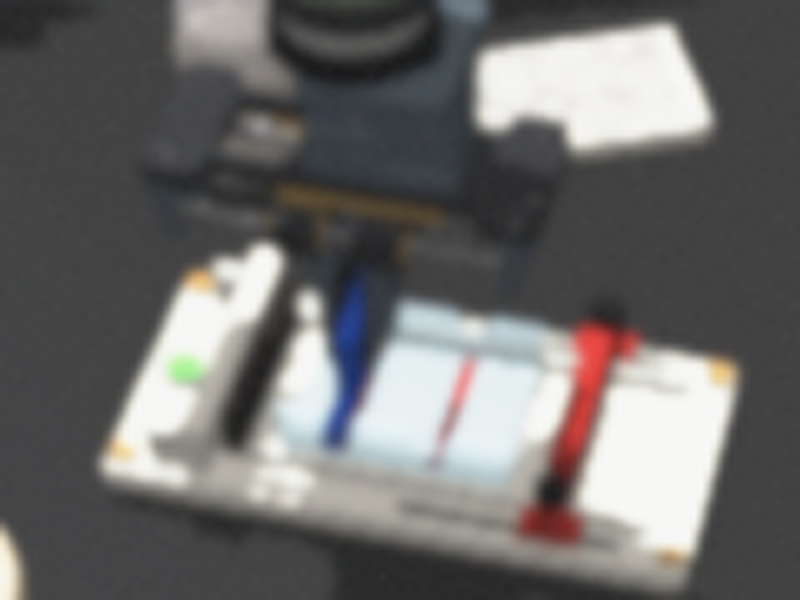

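Contact came at TCP z 59.6. The predicted height with the comb fully down is 59.7. I ease off the pressure and let go.

Request:
apply_moves --plan '[{"jaw": 1, "delta_pos": [0, 0, 0], "spin": 0}, {"jaw": 0.9, "delta_pos": [0, 0, 0], "spin": 0}, {"jaw": 0.8, "delta_pos": [0, 0, 0], "spin": 0}, {"jaw": 0.7, "delta_pos": [0, 0, 0], "spin": 0}, {"jaw": 0.6, "delta_pos": [0, 0, 0], "spin": 0}, {"jaw": 0.6, "delta_pos": [0, 0, 0], "spin": 0}, {"jaw": 0.6, "delta_pos": [0, 0, 0], "spin": 0}, {"jaw": 0.6, "delta_pos": [0, 0, 0], "spin": 0}]'

```text
time_s: 14.6
ee_pos: [588.5, -215.3, 59.6]
ee_rot: [179.9, 0.0, 76.2]
force: [0.3, 0.8, 0.6]
gripper_width: 36.4
```

Request:
apply_moves --plan '[{"jaw": 0.6, "delta_pos": [0, 0, -5], "spin": 0}, {"jaw": 0.6, "delta_pos": [0, 0, -15], "spin": 0}, {"jaw": 0.6, "delta_pos": [0, 0, -40], "spin": 0}, {"jaw": 0.6, "delta_pos": [-10, 0, -75], "spin": 0}, {"jaw": 0.6, "delta_pos": [-40, 0, -110], "spin": 0}, {"jaw": 0.6, "delta_pos": [-70, 0, -130], "spin": 0}, {"jaw": 0.6, "delta_pos": [-75, 0, -130], "spin": 0}, {"jaw": 0.6, "delta_pos": [-75, 0, -130], "spin": 0}]'

```text
time_s: 15.6
ee_pos: [570.0, -287.5, 189.0]
ee_rot: [-180.0, -0.0, 76.2]
force: [0.0, -0.3, -0.0]
gripper_width: 36.4
```

```bash
python3 - <<'E'
from h import *
s=env.state();print(s["ee_pos"],s["ee_rot"],s["gripper_width"],s["force"])
save("wrist","w9",(90,0,410,240))
save("side","s9",(190,90,310,180))
W=cam("wrist");np.savez("w9.npz",*W,s["ee_pos"],s["ee_rot"])
E
```

```text
[ 570.0047975  -287.53626359  189.04050916] [-1.79999340e+02 -4.15640352e-02  7.61791414e+01] 36.39428645231606 [ 0.00660978 -0.26479263 -0.02780227]
```

View pics/w9.png

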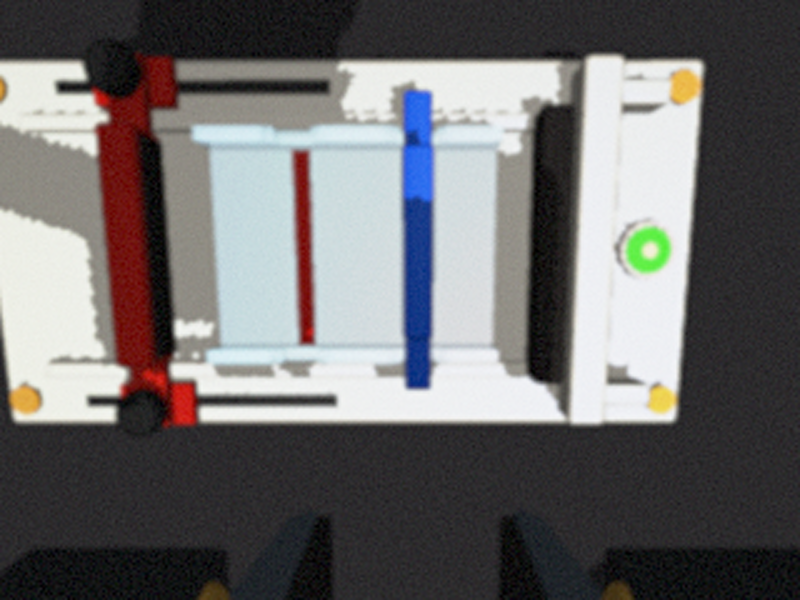

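View pics/s9.png

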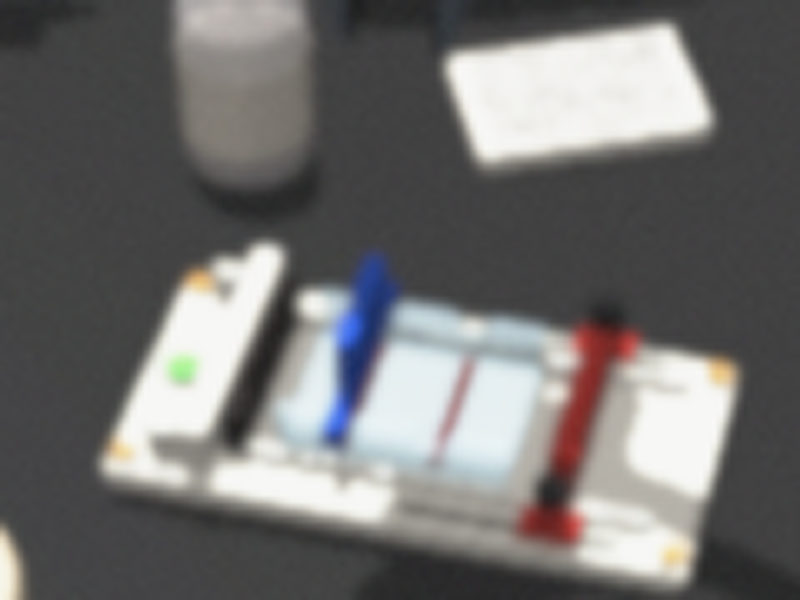

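```bash
python3 - <<'E'
from h import *
z=np.load("w9.npz");W=(z["arr_0"],z["arr_1"],z["arr_2"]);P=z["arr_3"];Rt=Ro.from_euler('xyz',z["arr_4"],degrees=True).as_matrix()
c=lambda u:(np.array(u,float)+.5)/2.5-.5+[90,0]
f=lambda p:((p-P)@Rt)
for h in(50,56,64): p=plane(W,[c((418,91)),c((418,388))],h); print("bar",h,p.round(1).tolist(),f(p).round(1).tolist(),np.linalg.norm(p[0]-p[1]))
p=plane(W,[c((703,60)),c((675,422))],20);print("width",p,f(p),np.linalg.norm(p[0]-p[1]))
for n,u,h in(("gate top inner/outer far",[c((150,137)),c((100,127))],54),("gate near",[c((160,372)),c((118,360))],54),("walls",[c((193,127)),c((498,127)),c((207,360)),c((498,360))],50),("gasket top face",[c((538,107)),c((529,380))],47),("endwall top inner",[c((586,58)),c((570,422))],50)):
    p=plane(W,u,h); print(n,p.round(1).tolist(),f(p).round(1).tolist())
E
python3 -c "
import cv2
o=cv2.imread('pics/w9_raw.png')[15:180,85:220];cv2.imwrite('pics/w9d.png',cv2.resize(o,None,fx=3.6,fy=3.6,interpolation=2))"
```

```text
bar 50 [[602.3, -162.3, 50.0], [577.7, -263.0, 50.0]] [[129.2, 1.4, 139.1], [25.6, 1.6, 139.1]] 103.6662823510174
bar 56 [[602.0, -163.4, 56.0], [577.9, -262.1, 56.0]] [[128.1, 1.4, 133.1], [26.5, 1.6, 133.1]] 101.64701282267731
bar 64 [[601.6, -164.9, 64.0], [578.1, -261.0, 64.0]] [[126.6, 1.4, 125.1], [27.6, 1.6, 125.1]] 98.95465345155728
width [[ 710.84038078 -171.89014657   20.        ]
 [ 677.93352934 -306.78602577   20.        ]] [[145.81898105 109.13362083 169.14507739]
 [  6.96770939 109.40437764 169.04434748]] 138.85157218131528
gate top inner/outer far [[508.2, -155.1, 54.0], [492.4, -147.9, 54.0]] [[113.7, -91.6, 135.1], [116.9, -108.7, 135.1]]
gate near [[486.1, -233.8, 54.0], [472.4, -225.8, 54.0]] [[32.1, -94.3, 135.1], [36.5, -109.6, 135.1]]
walls [[522.9, -154.8, 50.0], [626.8, -180.3, 50.0], [503.3, -233.9, 50.0], [609.3, -259.9, 50.0]] [[117.6, -77.5, 139.1], [117.6, 29.5, 139.1], [36.1, -77.6, 139.1], [36.2, 31.6, 139.1]]
gasket top face [[642.3, -176.8, 47.0], [619.4, -270.5, 47.0]] [[124.6, 43.7, 142.1], [28.2, 43.9, 142.1]]
endwall top inner [[660.9, -165.9, 50.0], [631.0, -289.5, 50.0]] [[139.7, 59.2, 139.1], [12.6, 59.7, 139.0]]
```

View pics/w9d.png

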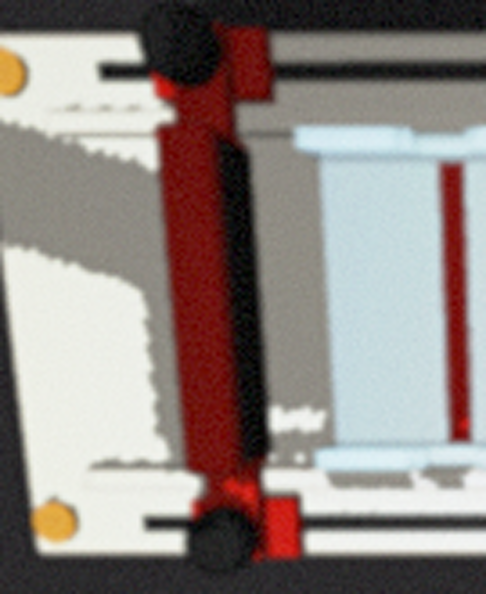

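The comb is upright in the right slot pair. Its bar length in the image fits the fully seated height. The gate's outer face is about 112 mm behind the comb, and I will push it with the shut fingers turned 90°.

```bash
python3 - <<'E'
from h import *
print(totool([444.7,-180,130]))
E
```

```text
[  73.92656545 -147.0972917    58.65234808]
```

Request:
apply_moves --plan '[{"jaw": 1, "delta_pos": [9, -18, 0], "spin": 0.18}, {"jaw": 1, "delta_pos": [18, -36, 0], "spin": 0.36}, {"jaw": 1, "delta_pos": [27, -55, 0], "spin": 0.54}, {"jaw": 1, "delta_pos": [37, -74, 0], "spin": 0.72}, {"jaw": 1, "delta_pos": [46, -92, 0], "spin": 0.9}, {"jaw": 1, "delta_pos": [55, -110, 0], "spin": 1.08}, {"jaw": 1, "delta_pos": [64, -128, 0], "spin": 1.26}, {"jaw": 1, "delta_pos": [74, -147, 0], "spin": 1.44}]' --squeeze 20

```text
time_s: 16.7
ee_pos: [444.0, -178.4, 187.8]
ee_rot: [-179.9, 0.2, -6.5]
force: [-0.4, 0.3, -0.4]
gripper_width: 0.7
```

```bash
python3 - <<'E'
from h import *
s=env.state();print(s["ee_pos"],s["ee_rot"],s["qpos"]);print(totool([444.7,-180,100]),np.radians(s["ee_rot"][2]+13.8))
E
```

```text
[ 444.04657734 -178.43049784  187.79107642] [-1.79888453e+02  1.63869504e-01 -6.52561483e+00] [-2.33103758e+01  1.08763796e+01  1.03959544e+02  6.54344293e-02
  6.53531911e+01  7.31880127e+01]
[ 1.07864328  1.65598281 87.78529289] 0.12696197219276606
```

Request:
apply_moves --plan '[{"jaw": 1, "delta_pos": [0, 1, 15], "spin": 0.127}, {"jaw": 1, "delta_pos": [1, 2, 50], "spin": 0.127}, {"jaw": 1, "delta_pos": [1, 2, 85], "spin": 0.127}, {"jaw": 1, "delta_pos": [1, 2, 105], "spin": 0.127}, {"jaw": 1, "delta_pos": [1, 2, 105], "spin": 0.127}, {"jaw": 1, "delta_pos": [1, 2, 105], "spin": 0.127}, {"jaw": 1, "delta_pos": [1, 2, 105], "spin": 0.127}, {"jaw": 1, "delta_pos": [1, 2, 105], "spin": 0.127}]'

```text
time_s: 17.7
ee_pos: [445.0, -180.4, 83.5]
ee_rot: [-179.9, 0.1, -13.8]
force: [0.7, -0.3, -0.6]
gripper_width: 0.2
```

```bash
python3 - <<'E'
from h import *
s=env.state();print(s["ee_pos"],s["ee_rot"],s["force"])
save("wrist","w10"); save("side","s10",(190,90,310,180))
save("top","t10",(270,140,350,260))
E
```

```text
[ 444.97398322 -180.4313947    83.54007871] [-1.79924662e+02  8.62650486e-02 -1.37997104e+01] [ 0.72416171 -0.29352633 -0.5812562 ]
```

View pics/w10.png

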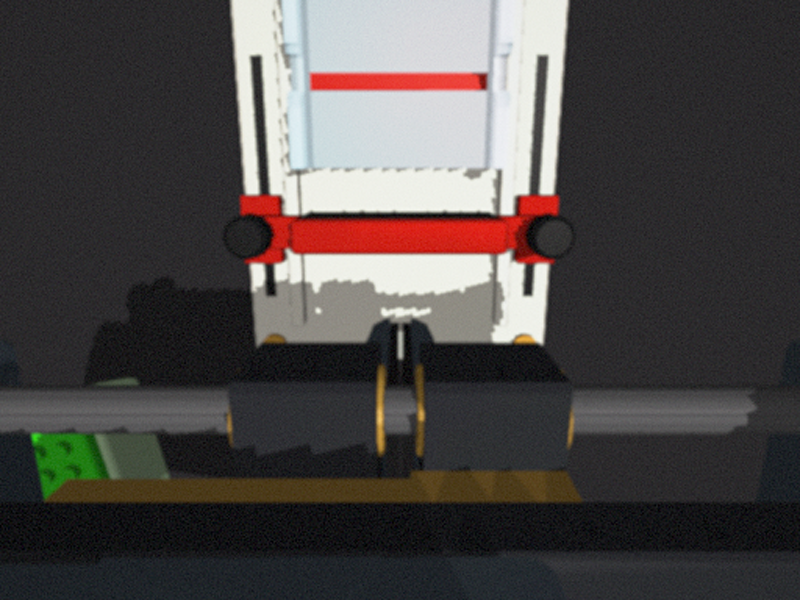

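View pics/s10.png

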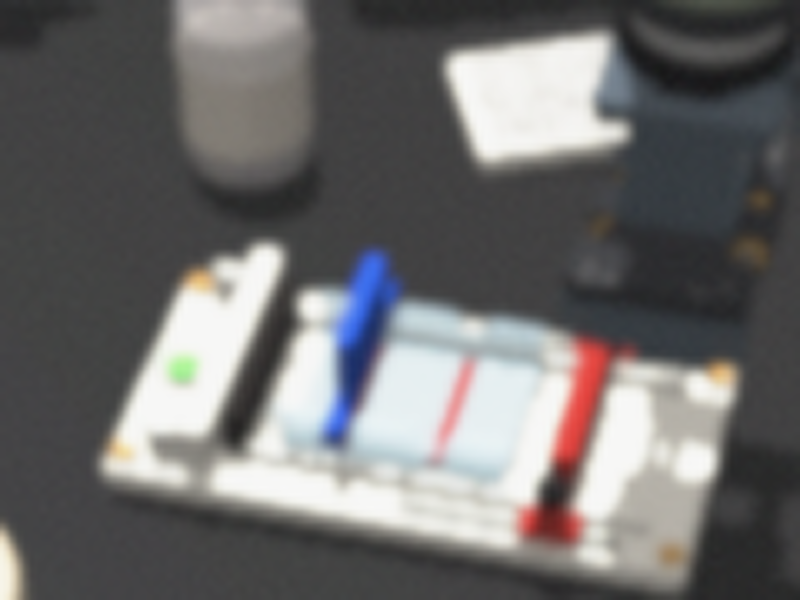

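The wrist view shows the shut fingers at x≈400, centred behind the red gate (x 292 to 508, outer edge at y≈253). I go down behind it.

Request:
apply_moves --plan '[{"jaw": 1, "delta_pos": [0, 0, 15], "spin": 0}, {"jaw": 1, "delta_pos": [0, 0, 35], "spin": 0}, {"jaw": 1, "delta_pos": [0, 0, 50], "spin": 0}, {"jaw": 1, "delta_pos": [0, 0, 56], "spin": 0}, {"jaw": 1, "delta_pos": [0, 0, 56], "spin": 0}, {"jaw": 1, "delta_pos": [0, 0, 56], "spin": 0}, {"jaw": 1, "delta_pos": [0, 0, 56], "spin": 0}, {"jaw": 1, "delta_pos": [0, 0, 56], "spin": 0}]'

```text
time_s: 18.85
ee_pos: [444.8, -180.4, 27.5]
ee_rot: [-179.9, 0.1, -13.8]
force: [-0.0, 0.8, -1.0]
gripper_width: 0.3
```

Request:
apply_moves --plan '[{"jaw": 1, "delta_pos": [2, 0, 0], "spin": 0}, {"jaw": 1, "delta_pos": [5, 0, 0], "spin": 0}, {"jaw": 1, "delta_pos": [8, 0, 0], "spin": 0}, {"jaw": 1, "delta_pos": [11, 0, 0], "spin": 0}, {"jaw": 1, "delta_pos": [14, 0, 0], "spin": 0}, {"jaw": 1, "delta_pos": [17, 0, 0], "spin": 0}, {"jaw": 1, "delta_pos": [20, 0, 0], "spin": 0}, {"jaw": 1, "delta_pos": [22, 0, 0], "spin": 0}]'

```text
time_s: 19.85
ee_pos: [466.1, -185.6, 27.4]
ee_rot: [-179.9, 0.1, -13.8]
force: [-0.7, -0.7, -0.3]
gripper_width: 0.3
```

```bash
cat > st.py <<'E'
from h import *
import sys
s=env.state(); R=Ro.from_euler('xyz',s["ee_rot"],degrees=True).as_matrix()
o=np.array([588.4,-215.3,0]);print("t",s["time_s"],"along caster x rel slot0",((s["ee_pos"]-o)@[.9711,-.2385,0]).round(2),"z",s["ee_pos"][2].round(1),"F tool",(R.T@s["force"]).round(2),"F",s["force"].round(2),"w",s["gripper_width"])
if len(sys.argv)>1: save("wrist",sys.argv[1])
E
python3 st.py w11
```

```text
t 19.85 along caster x rel slot0 -125.88 z 27.4 F tool [-0.47  0.82  0.34] F [-0.66 -0.68 -0.34] w 0.3063963394857751
```

View pics/w11.png

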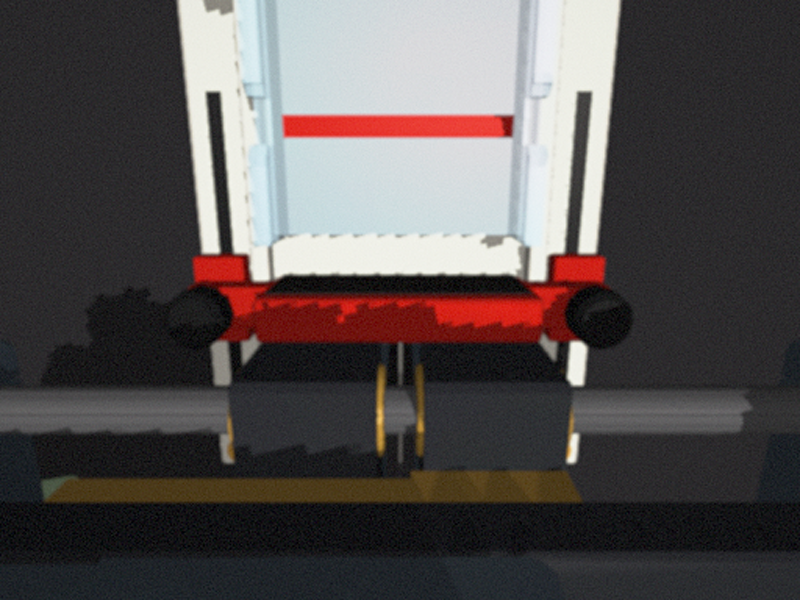

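Request:
apply_moves --plan '[{"jaw": 1, "delta_pos": [2, 0, 0], "spin": 0}, {"jaw": 1, "delta_pos": [4, 0, 0], "spin": 0}, {"jaw": 1, "delta_pos": [6, 0, 0], "spin": 0}, {"jaw": 1, "delta_pos": [8, 0, 0], "spin": 0}, {"jaw": 1, "delta_pos": [10, 0, 0], "spin": 0}, {"jaw": 1, "delta_pos": [12, 0, 0], "spin": 0}, {"jaw": 1, "delta_pos": [14, 0, 0], "spin": 0}, {"jaw": 1, "delta_pos": [16, 0, 0], "spin": 0}]'

```text
time_s: 20.9
ee_pos: [481.0, -189.2, 27.3]
ee_rot: [-179.9, 0.2, -13.8]
force: [-4.6, 0.8, 3.5]
gripper_width: 0.5
```

```bash
python3 st.py w12
```

```text
t 20.9 along caster x rel slot0 -110.5 z 27.3 F tool [-4.7   0.35 -3.49] F [-4.63  0.77  3.51] w 0.46120619791983125
```

View pics/w12.png

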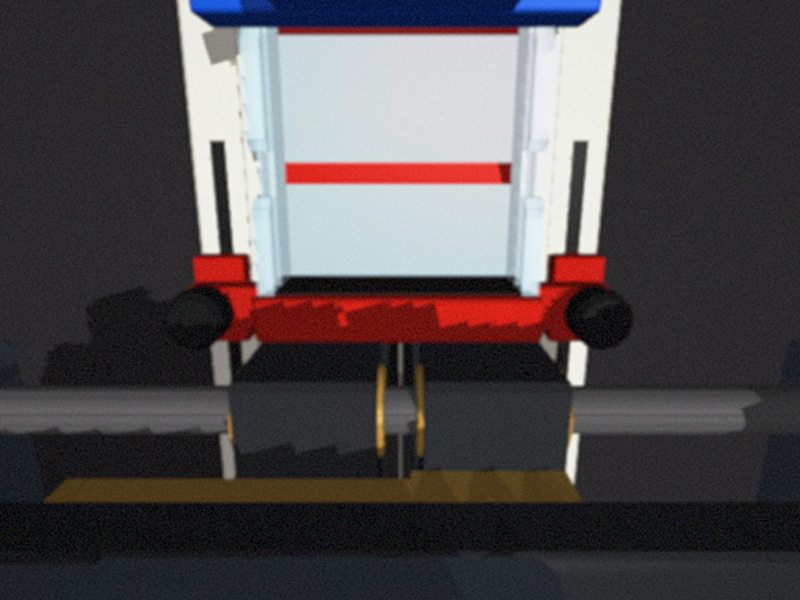

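Request:
apply_moves --plan '[{"jaw": 1, "delta_pos": [1, 0, -0.3], "spin": 0}, {"jaw": 1, "delta_pos": [2, 0, -0.3], "spin": 0}, {"jaw": 1, "delta_pos": [3, 0, -0.3], "spin": 0}, {"jaw": 1, "delta_pos": [4, 0, -0.3], "spin": 0}, {"jaw": 1, "delta_pos": [5, 0, -0.3], "spin": 0}, {"jaw": 1, "delta_pos": [6, 0, -0.3], "spin": 0}, {"jaw": 1, "delta_pos": [7, 0, -0.3], "spin": 0}, {"jaw": 1, "delta_pos": [8, 0, -0.3], "spin": 0}]'

```text
time_s: 21.95
ee_pos: [489.3, -191.2, 27.6]
ee_rot: [-179.9, 0.2, -13.8]
force: [-2.2, -0.2, -2.0]
gripper_width: 0.9
```

```bash
python3 st.py; sleep 0; python3 st.py w13
```

```text
t 21.95 along caster x rel slot0 -102.0 z 27.6 F tool [-2.12  0.72  2.02] F [-2.23 -0.19 -2.02] w 0.854187057450734
t 21.95 along caster x rel slot0 -102.0 z 27.6 F tool [-2.12  0.72  2.02] F [-2.23 -0.19 -2.02] w 0.854187057450734
```

View pics/w13.png

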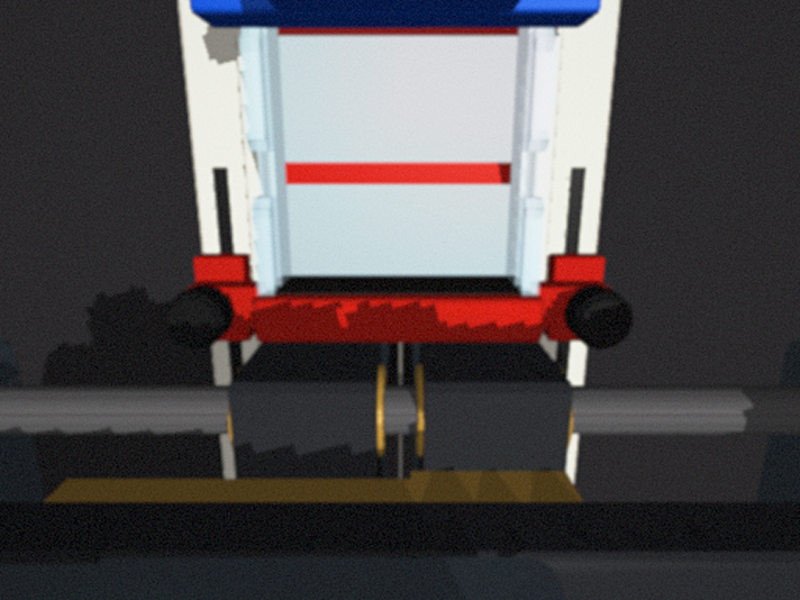

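Request:
apply_moves --plan '[{"jaw": 1, "delta_pos": [0.5, 0, 0.1], "spin": 0}, {"jaw": 1, "delta_pos": [1, 0, 0.1], "spin": 0}, {"jaw": 1, "delta_pos": [1.5, 0, 0.1], "spin": 0}, {"jaw": 1, "delta_pos": [2, 0, 0.1], "spin": 0}, {"jaw": 1, "delta_pos": [2.5, 0, 0.1], "spin": 0}, {"jaw": 1, "delta_pos": [3, 0, 0.1], "spin": 0}, {"jaw": 1, "delta_pos": [3, 0, 0.1], "spin": 0}, {"jaw": 1, "delta_pos": [3, 0, 0.1], "spin": 0}]'

```text
time_s: 23.0
ee_pos: [492.5, -192.0, 27.6]
ee_rot: [-179.9, 0.2, -13.8]
force: [-3.5, 0.7, 2.4]
gripper_width: 0.3
```

```bash
python3 st.py; python3 - <<'E'
from h import *
F=[]
for i in range(4):
    save("side","s14",(190,90,310,180)); s=env.state(); F.append(s["force"]@np.array([.9711,-.2385,0]))
print(np.round(F,2))
E
```

```text
t 23.0 along caster x rel slot0 -98.73 z 27.6 F tool [-3.54  0.17 -2.4 ] F [-3.48  0.67  2.4 ] w 0.2817635290395254
[-3.   -3.78 -3.98 -3.24]
```

View pics/s14.png

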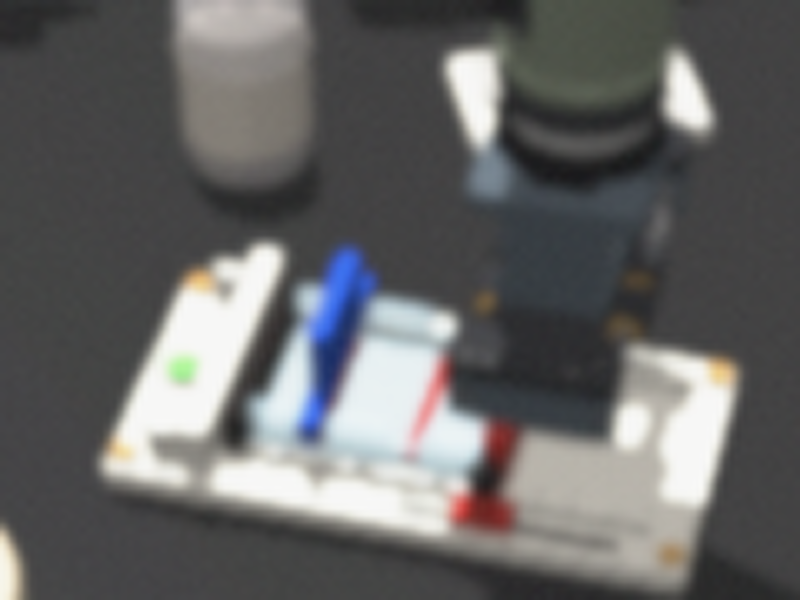

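Request:
apply_moves --plan '[{"jaw": 1, "delta_pos": [0.5, 0, -0.1], "spin": 0}, {"jaw": 1, "delta_pos": [1, 0, -0.1], "spin": 0}, {"jaw": 1, "delta_pos": [1.5, 0, -0.1], "spin": 0}, {"jaw": 1, "delta_pos": [2, 0, -0.1], "spin": 0}, {"jaw": 1, "delta_pos": [2, 0, -0.1], "spin": 0}, {"jaw": 1, "delta_pos": [2, 0, -0.1], "spin": 0}, {"jaw": 1, "delta_pos": [2, 0, -0.1], "spin": 0}, {"jaw": 1, "delta_pos": [2, 0, -0.1], "spin": 0}]'

```text
time_s: 24.2
ee_pos: [494.3, -192.4, 27.6]
ee_rot: [-179.9, 0.2, -13.8]
force: [-4.4, 0.9, 1.0]
gripper_width: 0.4
```

```bash
cat > fm.py <<'E'
from h import *
F=[];X=[]
for i in range(6):
    cams.grab_frame("side"); s=env.state(); F.append(s["force"]@np.array([.9711,-.2385,0])); X.append((s["ee_pos"]-[588.4,-215.3,0])@[.9711,-.2385,0])
print("t",s["time_s"],np.round(F,2),"mean",np.mean(F).round(2),"x",np.mean(X).round(2),"Fz",s["force"][2].round(2))
E
python3 fm.py
```

```text
t 24.5 [-4.39 -4.04 -3.71 -3.98 -5.85 -4.55] mean -4.42 x -96.83 Fz -0.68
```

Request:
apply_moves --plan '[{"jaw": 1, "delta_pos": [0.5, 0, 0], "spin": 0}, {"jaw": 1, "delta_pos": [1, 0, 0], "spin": 0}, {"jaw": 1, "delta_pos": [1.5, 0, 0], "spin": 0}, {"jaw": 1, "delta_pos": [2, 0, 0], "spin": 0}, {"jaw": 1, "delta_pos": [2, 0, 0], "spin": 0}, {"jaw": 1, "delta_pos": [2, 0, 0], "spin": 0}, {"jaw": 1, "delta_pos": [2, 0, 0], "spin": 0}, {"jaw": 1, "delta_pos": [2, 0, 0], "spin": 0}]'

```text
time_s: 25.5
ee_pos: [495.1, -192.6, 27.6]
ee_rot: [-179.9, 0.3, -13.8]
force: [-7.2, 1.6, 3.2]
gripper_width: 0.4
```

```bash
python3 fm.py
```

```text
t 25.8 [-7.52 -7.3  -7.75 -6.91 -6.86 -7.6 ] mean -7.32 x -96.04 Fz 3.48
```

Request:
apply_moves --plan '[{"jaw": 1, "delta_pos": [1, 0, 0], "spin": 0}, {"jaw": 1, "delta_pos": [1.5, 0, 0], "spin": 0}, {"jaw": 1, "delta_pos": [2, 0, 0], "spin": 0}, {"jaw": 1, "delta_pos": [2.5, 0, 0], "spin": 0}, {"jaw": 1, "delta_pos": [3, 0, 0], "spin": 0}, {"jaw": 1, "delta_pos": [3, 0, 0], "spin": 0}, {"jaw": 1, "delta_pos": [3, 0, 0], "spin": 0}, {"jaw": 1, "delta_pos": [3, 0, 0], "spin": 0}]'

```text
time_s: 26.8
ee_pos: [495.6, -192.8, 27.7]
ee_rot: [-179.9, 0.6, -13.8]
force: [-9.6, 1.7, 6.0]
gripper_width: 0.3
```

```bash
python3 fm.py
```

```text
t 27.1 [-10.38  -9.69 -10.57  -9.73  -9.56  -9.61] mean -9.92 x -95.45 Fz 5.18
```

Request:
apply_moves --plan '[{"jaw": 1, "delta_pos": [1.5, 0, -0.3], "spin": 0}, {"jaw": 1, "delta_pos": [2, 0, -0.6], "spin": 0}, {"jaw": 1, "delta_pos": [2.3, 0, -0.8], "spin": 0}, {"jaw": 1, "delta_pos": [2.6, 0, -0.8], "spin": 0}, {"jaw": 1, "delta_pos": [3, 0, -0.8], "spin": 0}, {"jaw": 1, "delta_pos": [3, 0, -0.8], "spin": 0}, {"jaw": 1, "delta_pos": [3, 0, -0.8], "spin": 0}, {"jaw": 1, "delta_pos": [3, 0, -0.8], "spin": 0}]'

```text
time_s: 28.1
ee_pos: [496.0, -192.8, 27.8]
ee_rot: [-179.9, 0.9, -13.8]
force: [-9.1, 1.7, 0.6]
gripper_width: 0.6
```

```bash
python3 fm.py; python3 st.py w15
```

```text
t 28.4 [-8.45 -8.36 -8.54 -9.51 -9.09 -8.79] mean -8.79 x -95.11 Fz 1.68
t 28.4 along caster x rel slot0 -95.12 z 27.8 F tool [-8.82  0.5  -1.54] F [-8.66  1.6   1.68] w 0.21355633668242371
```

View pics/w15.png

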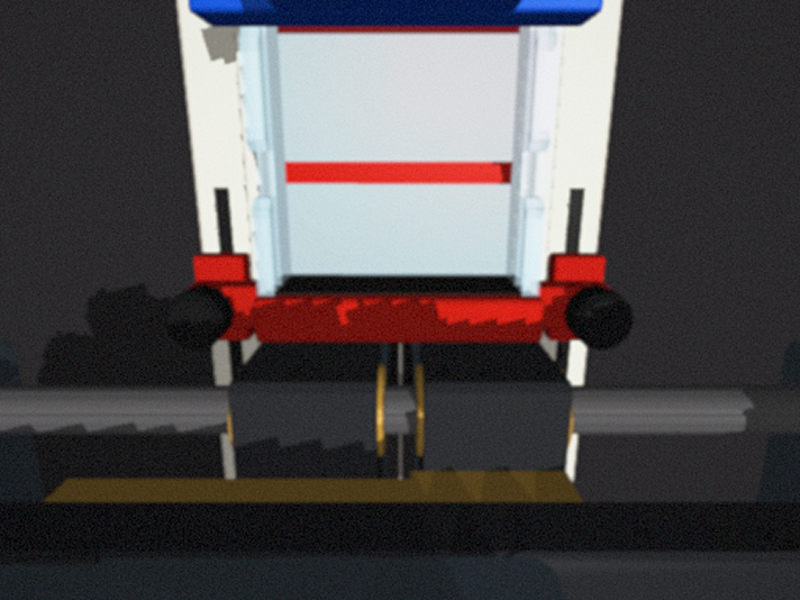

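Request:
apply_moves --plan '[{"jaw": 1, "delta_pos": [3, 0, -0.2], "spin": 0}, {"jaw": 1, "delta_pos": [3.3, 0, -0.2], "spin": 0}, {"jaw": 1, "delta_pos": [3.6, 0, -0.2], "spin": 0}, {"jaw": 1, "delta_pos": [3.9, 0, -0.2], "spin": 0}, {"jaw": 1, "delta_pos": [4.2, 0, -0.2], "spin": 0}, {"jaw": 1, "delta_pos": [4.5, 0, -0.2], "spin": 0}, {"jaw": 1, "delta_pos": [4.5, 0, -0.2], "spin": 0}, {"jaw": 1, "delta_pos": [4.5, 0, -0.2], "spin": 0}]'

```text
time_s: 29.45
ee_pos: [496.3, -192.9, 27.9]
ee_rot: [-179.9, 1.4, -13.7]
force: [-12.7, 1.6, 8.9]
gripper_width: 0.3
```

```bash
python3 fm.py; python3 st.py w16;python3 -c "
from h import *;s=env.state();print(s['ee_rot'],s['ee_pos'])"
```

```text
t 29.75 [-13.49 -12.65 -13.37 -14.23 -13.49 -13.32] mean -13.43 x -94.75 Fz 7.95
t 29.75 along caster x rel slot0 -94.75 z 27.9 F tool [-13.51   1.92  -7.62] F [-13.4    1.29   7.95] w 0.3398948763265898
[-179.87259141    1.41198736  -13.7434973 ] [ 496.32714448 -192.91757072   27.90101137]
```

Request:
apply_moves --plan '[{"jaw": 1, "delta_pos": [4.1, 0, -0.5], "spin": 0}, {"jaw": 1, "delta_pos": [4.2, 0, -0.8], "spin": 0}, {"jaw": 1, "delta_pos": [4.3, 0, -1.1], "spin": 0}, {"jaw": 1, "delta_pos": [4.5, 0, -1.4], "spin": 0}, {"jaw": 1, "delta_pos": [4.7, 0, -1.5], "spin": 0}, {"jaw": 1, "delta_pos": [4.8, 0, -1.5], "spin": 0}, {"jaw": 1, "delta_pos": [4.8, 0, -1.5], "spin": 0}, {"jaw": 1, "delta_pos": [4.8, 0, -1.5], "spin": 0}]'

```text
time_s: 30.8
ee_pos: [496.7, -193.0, 28.2]
ee_rot: [-179.9, 2.0, -13.7]
force: [-11.0, 1.6, 0.5]
gripper_width: 0.5
```

```bash
python3 fm.py; python3 st.py w17;python3 -c "
from h import *;s=env.state();print(s['ee_rot'],s['ee_pos'])
save('side','s17',(190,90,310,180))
save('top','t17',(270,150,350,240))"
```

```text
t 31.1 [-10.67 -11.61 -10.81 -11.01 -11.4  -10.59] mean -11.01 x -94.35 Fz 1.15
t 31.1 along caster x rel slot0 -94.35 z 28.2 F tool [-10.62   1.36  -0.79] F [-10.61   1.19   1.15] w 0.3221368615828369
[-179.85183172    1.96061816  -13.72124843] [ 496.71209378 -193.01663243   28.18145559]
```

View pics/s17.png

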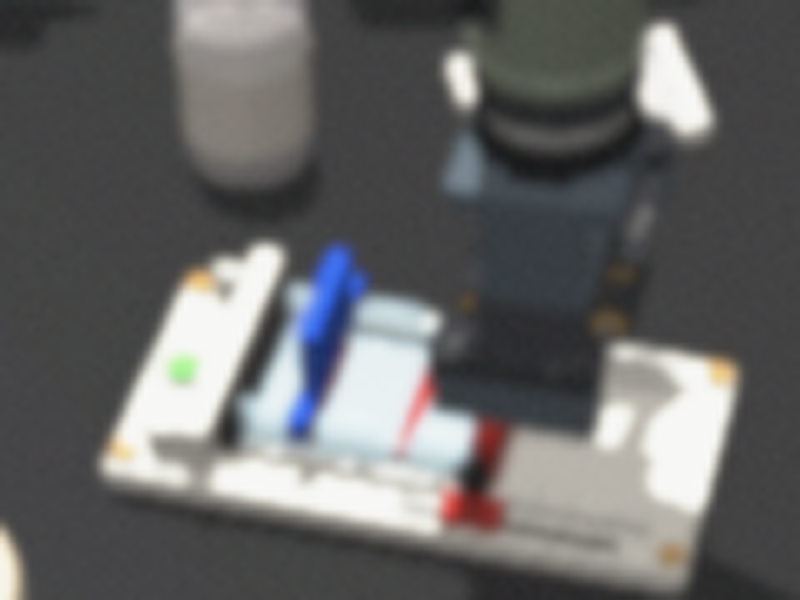

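View pics/w17.png

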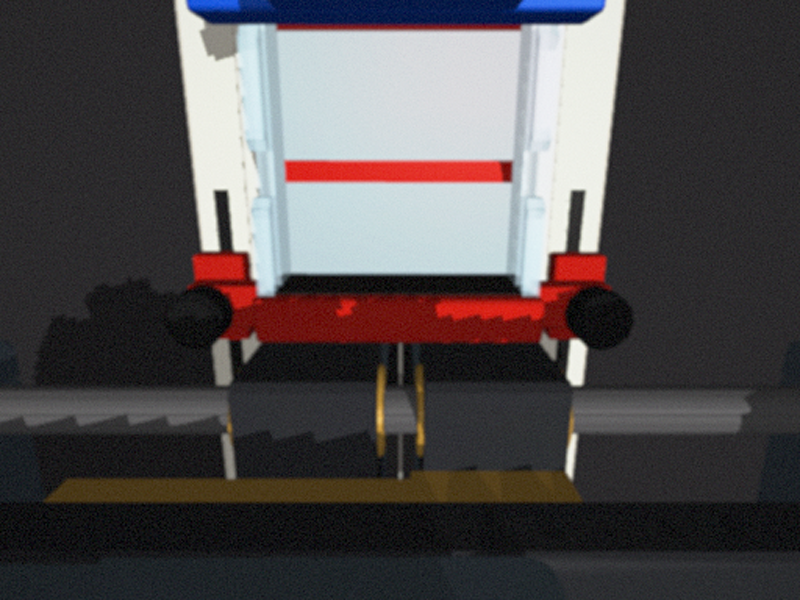

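View pics/t17.png

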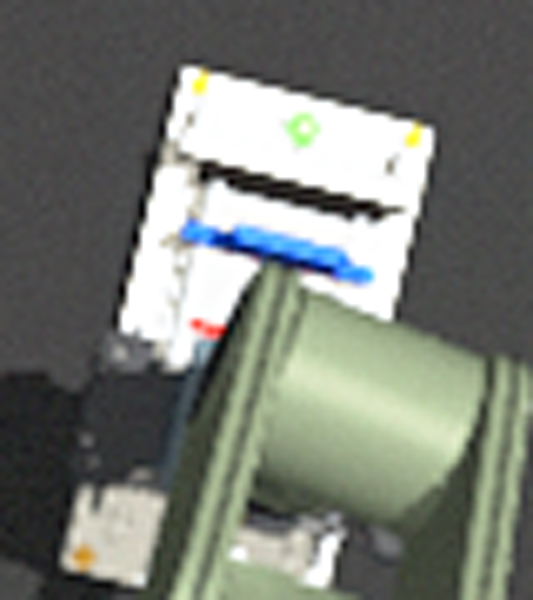

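Request:
apply_moves --plan '[{"jaw": 1, "delta_pos": [4.6, 0, -1.2], "spin": 0}, {"jaw": 1, "delta_pos": [4.9, 0, -1.3], "spin": 0}, {"jaw": 1, "delta_pos": [5.2, 0, -1.4], "spin": 0}, {"jaw": 1, "delta_pos": [5.5, 0, -1.6], "spin": 0}, {"jaw": 1, "delta_pos": [5.8, 0, -1.7], "spin": 0}, {"jaw": 1, "delta_pos": [6, 0, -1.7], "spin": 0}, {"jaw": 1, "delta_pos": [6, 0, -1.7], "spin": 0}, {"jaw": 1, "delta_pos": [6, 0, -1.7], "spin": 0}]'

```text
time_s: 32.25
ee_pos: [497.2, -193.1, 28.4]
ee_rot: [-179.8, 2.7, -13.7]
force: [-13.7, 2.1, 1.6]
gripper_width: 0.6
```

```bash
python3 fm.py; python3 fm.py;python3 -c "
from h import *;s=env.state();print(s['ee_rot'],s['ee_pos'])"
```

```text
t 32.55 [-12.8  -11.98 -12.8  -13.39 -12.53 -13.72] mean -12.87 x -93.84 Fz 2.37
t 32.85 [-13.   -12.96 -13.32 -12.31 -13.01 -13.46] mean -13.01 x -93.84 Fz 1.46
[-179.82633236    2.65124902  -13.69042852] [ 497.20396522 -193.11835238   28.39164542]
```

```bash
python3 -c "
from h import *
save('side','s18'); 
o=cv2.imread('pics/s18_raw.png')[90:180,190:310];cv2.imwrite('pics/s18c.png',cv2.resize(o,None,fx=6,fy=6,interpolation=2))
save('top','t18')
s=env.state();print(s['force'],s['time_s'])"; python3 fm.py
```

```text
[-13.91007307   0.99644684   3.17748643] 32.95
t 33.25 [-13.11 -13.42 -13.2  -13.97 -12.91 -13.13] mean -13.29 x -93.84 Fz 1.57
```

View pics/s18.png

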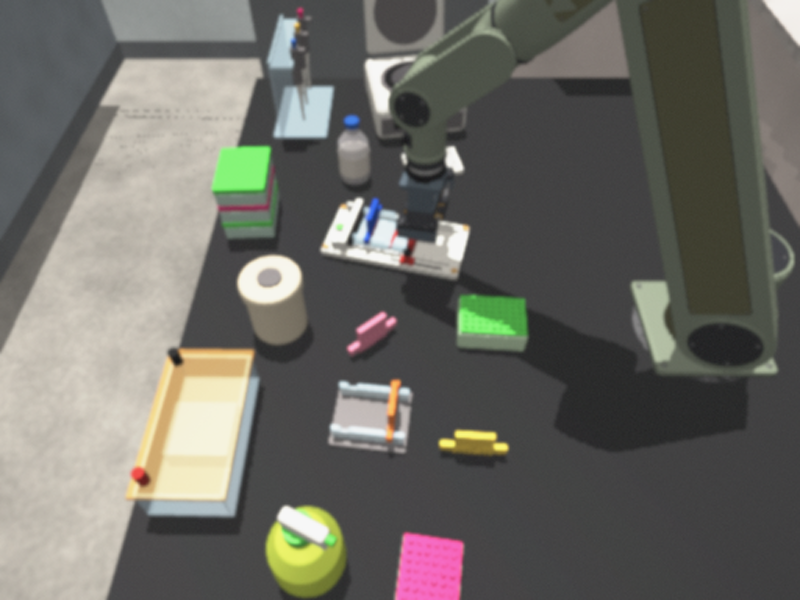

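View pics/s18c.png

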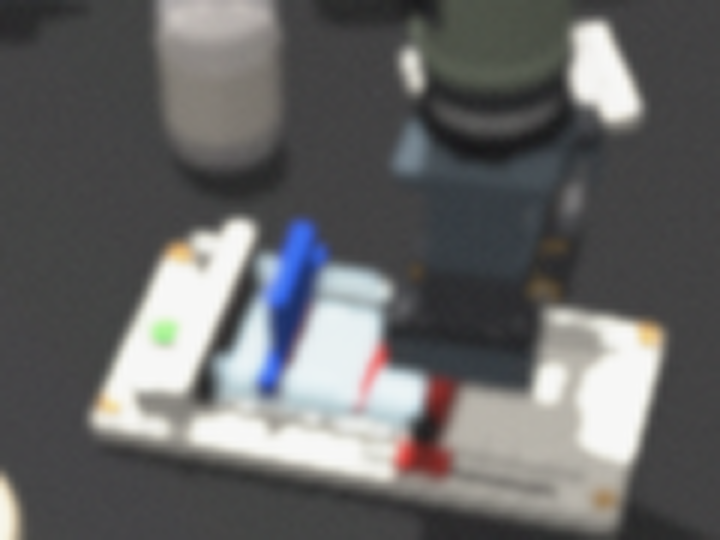

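The side view shows the blue comb upright in the tray's slot pair nearest the gasket, at (300,300) in the crop. The tray is pressed on the gasket, and the orange comb is still in the stand, at (393,408) in the full view. The push is steady at about 13 N. Taking off about 3 N of drag leaves about 10 N on the gasket, so I hand the job in.

```bash
python3 -c "
from h import *
print(env.job_done()); print(env.state()['time_s'])"
```

```text
the job is handed in; nothing more can be done
None
the job is handed in; nothing more can be done
```

The blue comb is down in the tray's slot pair nearest the gasket and released, and the arm is holding the red gate and tray against the gasket. I handed the job in at about 33 s of the 64 s allowed; no verdict was reported.

- **Comb:** contact came at TCP height 59.6 mm, against 59.7 mm predicted for fully down. The pictures after release show it upright in the slots, and its bar length in the image fits that height.
- **Push:** the wrist read a steady 13.0–13.3 N along the push direction over the last second. After about 3–3.5 N of drag, that leaves about 9.5–10 N on the gasket. Over the last push steps, force against travel rose at about 2 N/mm, which points to a squeeze of about 4.7–5.1 mm.
- **Checks that disagreed or were rough:**
  - The estimate of the squeeze from the pictures was lower, about 4 ± 1.5 mm.
  - Earlier push steps also pressed down on the gate by up to 8 N, which added friction. I eased this to about 1.5–3 N.
  - The tool ended leaning 2.7° from upright, so it probably pushes near the gate's top edge rather than its middle.
- **Everything else:** the orange comb and the other objects look unmoved in the last side picture.

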